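# Hang the tea tins on the balance bar

## Task

The large tea tin has fallen over: first stand it up on the table on its base and let go of it. Then hang the three tins by their hooks on the balance bar, one side and then the other: first a small tin on a place of either side, next the large tin on the outer place of the opposite side, last the other small tin on the free place beside the first. Do not let the bar tip steeply on the way; leave it level, each tin hanging between its collars, and do not shift the kettle, teapot, cups, dish or strainer.

Things in the scene. Friction and masses are not known exactly. Their poses are not given: they have to be found in the camera images.
- small_a_center (a point): One of two alike: small square aluminium tea tin, 50 x 50 mm and 70 mm tall without its hanger, 148 mm in all, about 200 g, standing upright. This point is the centre of the tin part. Axes: z up along the tin towards the knob, x the way the hook opens, y across the strap.
- small_b_center (a point): One of two alike: small square aluminium tea tin, 50 x 50 mm and 70 mm tall without its hanger, 148 mm in all, about 200 g, standing upright. This point is the centre of the tin part. Axes: z up along the tin towards the knob, x the way the hook opens, y across the strap.
- large_center (a point): The large square aluminium tea tin, 50 x 50 mm and 100 mm tall without its hanger, 178 mm in all, about 290 g, found lying, knob roughly towards the left, hook flat and opening away from the robot. This point is the centre of the tin part. Axes: x from base to knob (up when standing), y opposite to the way the hook opens, z up as found lying. Centre 25 mm above the table lying, 50 mm standing.
- small_a_eye (a point): Hook of small tin a: middle of the underside of its level crown, on the tin's mid-line, 42 mm above the lid; this point comes to rest on the bar. Steel strap 14 mm wide, 6 mm thick: stem from the lid at the closed side, crown, and a 16 mm long tip hanging down at the open side, which leaves a 26 mm high open window between tip and lid. 28 mm wide inside, 40 mm outside. Axes as the tin's.
- small_a_knob (a point): Centre of the wooden knob of small tin a, the grip for hanging it: 24 x 24 mm (sides along the hook's opening and across), 30 mm tall, sitting on the hook's crown, 21 mm beyond the crown's underside on the tin's mid-line. Axes as the tin's.
- small_b_eye (a point): Hook of small tin b: middle of the underside of its level crown, on the tin's mid-line, 42 mm above the lid; this point comes to rest on the bar. Steel strap 14 mm wide, 6 mm thick: stem from the lid at the closed side, crown, and a 16 mm long tip hanging down at the open side, which leaves a 26 mm high open window between tip and lid. 28 mm wide inside, 40 mm outside. Axes as the tin's.
- small_b_knob (a point): Centre of the wooden knob of small tin b, the grip for hanging it: 24 x 24 mm (sides along the hook's opening and across), 30 mm tall, sitting on the hook's crown, 21 mm beyond the crown's underside on the tin's mid-line. Axes as the tin's.
- large_eye (a point): Hook of the large tin: middle of the underside of its level crown, on the tin's mid-line, 42 mm above the lid; this point comes to rest on the bar. Steel strap 14 mm wide, 6 mm thick: stem from the lid at the closed side, crown, and a 16 mm long tip hanging down at the open side, which leaves a 26 mm high open window between tip and lid. 28 mm wide inside, 40 mm outside. Axes as the tin's.
- large_knob (a point): Centre of the wooden knob of the large tin, the grip for hanging it: 24 x 24 mm (sides along the hook's opening and across), 30 mm tall, sitting on the hook's crown, 21 mm beyond the crown's underside on the tin's mid-line. Axes as the tin's.
- left_outer (a point): Place on the balance bar: middle of the bar's top face between two brass collars (26 mm apart clear, 5.5 mm proud), 150 mm from the pivot on the left side (rack's +y). Axes: y along the bar, x level across it away from the robot, z up from its top face. It rises and sinks with the bar.
- left_inner (a point): Place on the balance bar: middle of the bar's top face between two brass collars (26 mm apart clear, 5.5 mm proud), 65 mm from the pivot on the left side (rack's +y). Axes: y along the bar, x level across it away from the robot, z up from its top face. It rises and sinks with the bar.
- right_inner (a point): Place on the balance bar: middle of the bar's top face between two brass collars (26 mm apart clear, 5.5 mm proud), 65 mm from the pivot on the right side (rack's -y). Axes: y along the bar, x level across it away from the robot, z up from its top face. It rises and sinks with the bar.
- right_outer (a point): Place on the balance bar: middle of the bar's top face between two brass collars (26 mm apart clear, 5.5 mm proud), 150 mm from the pivot on the right side (rack's -y). Axes: y along the bar, x level across it away from the robot, z up from its top face. It rises and sinks with the bar.
- bar (a joint): Tilt of the balance bar in rad, 0 level, positive with the left (+y) end up. Wooden bar 16 mm across, 12 thick, 360 long, on a pin at its middle, top 210 mm above the table when level. A spring draws it level (3 Nm/rad, damped; stops at 0.4): a small tin on an outer place tilts it 0.1. The large tin on an outer place balances both small tins on the two places opposite.
- rack_foot (a point): Fixed wooden rack that carries the bar: centre of the underside of its foot (100 x 200 mm, 18 mm thick), post 30 mm wide in the middle up to 218 mm. x points away from the robot across the bar, y along the bar to the left.
- kettle: Aluminium kettle, 145 mm wide, 175 mm tall with its handle, on a black hob plate at the right. Origin under its middle. Only to be left alone.
- teapot: White ceramic teapot with a blue pattern, 110 mm wide, 106 mm tall. Origin under its middle. Only to be left alone.
- cup_a: Glass cup, 60 mm wide, 72 mm tall, among the tins. Origin under its middle. Only to be left alone.
- cup_b: Second glass cup, 60 mm wide, 72 mm tall, among the tins. Origin under its middle. Only to be left alone.
- dish: Small white dish, 110 mm wide, 14 mm tall, under the strainer. Origin under its middle. Only to be left alone.
- strainer: Stainless tea strainer, bowl 68 mm wide, handle to 109 mm, lying on the dish. Origin under its bowl. Only to be left alone.
Mind the look-alikes: they are no part of the job. What is shaped like the part that bears large_center but pink is not meant. Leave any red look-alike of the part that bears small_a_center alone.

How it is judged:
On the way, in this order (a step that is already met when the one before it is completed fails the run):
1. the large tin stands upright on the table and has been let go (angle between large_center's own x axis and vertical below 0.1 rad and height (world z) of large_center below 0.056 m and linear speed of large below 0.03 m/s and contact force between the fingers and large below 0.05 N), for 0.3 s.
2. a small tin hangs on a place of the bar, let go (((distance between small_a_eye and left_outer below 0.0125 m and z of small_a_eye in the frame of left_outer below 0.0037 m) or (distance between small_a_eye and left_inner below 0.0125 m and z of small_a_eye in the frame of left_inner below 0.0037 m) or (distance between small_a_eye and right_inner below 0.0125 m and z of small_a_eye in the frame of right_inner below 0.0037 m) or (distance between small_a_eye and right_outer below 0.0125 m and z of small_a_eye in the frame of right_outer below 0.0037 m) or (distance between small_b_eye and left_outer below 0.0125 m and z of small_b_eye in the frame of left_outer below 0.0037 m) or (distance between small_b_eye and left_inner below 0.0125 m and z of small_b_eye in the frame of left_inner below 0.0037 m) or (distance between small_b_eye and right_inner below 0.0125 m and z of small_b_eye in the frame of right_inner below 0.0037 m) or (distance between small_b_eye and right_outer below 0.0125 m and z of small_b_eye in the frame of right_outer below 0.0037 m)) and contact force between the fingers and small_a below 0.05 N and contact force between the fingers and small_b below 0.05 N), for 0.2 s.
3. the large tin hangs on the outer place of the side opposite to the small tin, let go ((((distance between large_eye and left_outer below 0.0125 m and z of large_eye in the frame of left_outer below 0.0037 m) and ((distance between small_a_eye and right_outer below 0.0125 m and z of small_a_eye in the frame of right_outer below 0.0037 m) or (distance between small_a_eye and right_inner below 0.0125 m and z of small_a_eye in the frame of right_inner below 0.0037 m) or (distance between small_b_eye and right_outer below 0.0125 m and z of small_b_eye in the frame of right_outer below 0.0037 m) or (distance between small_b_eye and right_inner below 0.0125 m and z of small_b_eye in the frame of right_inner below 0.0037 m))) or ((distance between large_eye and right_outer below 0.0125 m and z of large_eye in the frame of right_outer below 0.0037 m) and ((distance between small_a_eye and left_outer below 0.0125 m and z of small_a_eye in the frame of left_outer below 0.0037 m) or (distance between small_a_eye and left_inner below 0.0125 m and z of small_a_eye in the frame of left_inner below 0.0037 m) or (distance between small_b_eye and left_outer below 0.0125 m and z of small_b_eye in the frame of left_outer below 0.0037 m) or (distance between small_b_eye and left_inner below 0.0125 m and z of small_b_eye in the frame of left_inner below 0.0037 m)))) and contact force between the fingers and large below 0.05 N and contact force between the fingers and small_a below 0.05 N and contact force between the fingers and small_b below 0.05 N), for 0.2 s.
4. the other small tin hangs beside the first, let go ((((distance between large_eye and left_outer below 0.0125 m and z of large_eye in the frame of left_outer below 0.0037 m) and (distance between small_a_eye and right_outer below 0.0125 m and z of small_a_eye in the frame of right_outer below 0.0037 m) and (distance between small_b_eye and right_inner below 0.0125 m and z of small_b_eye in the frame of right_inner below 0.0037 m)) or ((distance between large_eye and left_outer below 0.0125 m and z of large_eye in the frame of left_outer below 0.0037 m) and (distance between small_b_eye and right_outer below 0.0125 m and z of small_b_eye in the frame of right_outer below 0.0037 m) and (distance between small_a_eye and right_inner below 0.0125 m and z of small_a_eye in the frame of right_inner below 0.0037 m)) or ((distance between large_eye and right_outer below 0.0125 m and z of large_eye in the frame of right_outer below 0.0037 m) and (distance between small_a_eye and left_outer below 0.0125 m and z of small_a_eye in the frame of left_outer below 0.0037 m) and (distance between small_b_eye and left_inner below 0.0125 m and z of small_b_eye in the frame of left_inner below 0.0037 m)) or ((distance between large_eye and right_outer below 0.0125 m and z of large_eye in the frame of right_outer below 0.0037 m) and (distance between small_b_eye and left_outer below 0.0125 m and z of small_b_eye in the frame of left_outer below 0.0037 m) and (distance between small_a_eye and left_inner below 0.0125 m and z of small_a_eye in the frame of left_inner below 0.0037 m))) and contact force between the fingers and large below 0.05 N and contact force between the fingers and small_a below 0.05 N and contact force between the fingers and small_b below 0.05 N), for 0.2 s.
At the end, for the whole second after the job is handed in: The large tin hangs on the outer place of one side, the small tins on both places of the other, each hook seated between its collars (crown within 12.5 mm of the place, at most 3.7 mm above the bar), bar level within 0.045 rad, tins swaying below 0.15 m/s ((((distance between large_eye and left_outer below 0.0125 m and z of large_eye in the frame of left_outer below 0.0037 m) and (distance between small_a_eye and right_outer below 0.0125 m and z of small_a_eye in the frame of right_outer below 0.0037 m) and (distance between small_b_eye and right_inner below 0.0125 m and z of small_b_eye in the frame of right_inner below 0.0037 m)) or ((distance between large_eye and left_outer below 0.0125 m and z of large_eye in the frame of left_outer below 0.0037 m) and (distance between small_b_eye and right_outer below 0.0125 m and z of small_b_eye in the frame of right_outer below 0.0037 m) and (distance between small_a_eye and right_inner below 0.0125 m and z of small_a_eye in the frame of right_inner below 0.0037 m)) or ((distance between large_eye and right_outer below 0.0125 m and z of large_eye in the frame of right_outer below 0.0037 m) and (distance between small_a_eye and left_outer below 0.0125 m and z of small_a_eye in the frame of left_outer below 0.0037 m) and (distance between small_b_eye and left_inner below 0.0125 m and z of small_b_eye in the frame of left_inner below 0.0037 m)) or ((distance between large_eye and right_outer below 0.0125 m and z of large_eye in the frame of right_outer below 0.0037 m) and (distance between small_b_eye and left_outer below 0.0125 m and z of small_b_eye in the frame of left_outer below 0.0037 m) and (distance between small_a_eye and left_inner below 0.0125 m and z of small_a_eye in the frame of left_inner below 0.0037 m))) and value of joint bar between -0.045 and 0.045 rad and linear speed of each of large, small_a, small_b below 0.15 m/s); the robot touches nothing.
It fails at once if the bar tipped steeply (more than 0.3 rad) (value of joint bar above 0.3 rad or value of joint bar below -0.3 rad).
It fails at once if a bystander was shifted by more than 30 mm (distance of any of kettle, teapot, cup_a, cup_b, dish, strainer from where it was at the start of the episode above 0.03 m).
It also fails if it takes over 72 s, if anything falls off the work surface, if the arm or the gripper's body presses on something with over 40 N, if the wrist force passes 120 N, or if a joint passes its speed limit or range.

## Robot

A 6-joint arm with a two-finger parallel gripper is mounted at the origin on the work surface. World frame = base frame: x ahead of the robot, y to its left, z up, the work surface at z = 0. Lengths are in m, angles in rad, forces in N, time in s.
With the tool pointing down it reaches from about 0.275 to 0.85 m from the base axis. Payload 19 kg.
Tool frame: the origin (TCP) lies midway between the tips of the shut fingers; the grasp point (between the pads) lies 19 mm behind it (grip_depth is the distance from the TCP to the grasp point, in m); z points along the fingers, y is the direction in which the jaws open and shut (so a half turn about z gives the same grasp; the last joint's range is limited). The gripper opens to 85 mm and grips with 20 to 120 N. Pads are 22 mm wide; open, the fingers measure 114 mm over their backs; the gripper's body (76 mm by 85 mm) begins 54 mm behind the grasp point. The pads swing forward as they close: fully open they stand 13 mm farther back than shut.
Start: joints at [1.135, 0.15, 1.437, -0, 1.554, -0.134], TCP at [0.171, 0.549, 0.193] pointing down, gripper open.
Joint ranges: [-2.8, 2.8], [-0.68, 2.1], [0.12, 2.68], [-1.39, 4.53], [0.16, 2.79], [-2.81, 2.81]. Speed limits (rad/s): [1.89, 1.89, 2.22, 3.01, 3.01, 3.01].

## Interface

Orientations are given as a unit quaternion [w, x, y, z].
In Python, from plant import read_state, camera, calibration, hand_in, grip_depth gives the robot as it stands. The module is installed in compiled form; this text tells all that it offers.
- The arm moves only by the shell command python3 -m jog 'ROWS' [FORCE]. ROWS is JSON, a list of rows, each an object with "fingers": the closure, from -1 (fully open) to 1 (shut), so that 0 is half open; "offset": the shift along the tool's x, y, z in mm, a list of three; "twist": the turn about the tool's z in degrees. In form: [{"fingers": fingers, "offset": [dx, dy, dz], "twist": twist}, ...]. A call has 1 to 10 rows; each row is the pose to reach, as a shift and turn from the pose commanded when the call began, along the tool's axes at that moment; what a row does not reach only later rows make up. A row lasts 1/10 s, in which the tool goes at most 50 mm and 8.59 degrees, less where a joint would pass 70% of its speed; a pose out of reach is approached as far as the arm can. A call with a gripper value outside its range is refused whole. The fingers move at their own pace and stop on an object; FORCE is the grip in N (left out, the last holds). Time passes only in rows, so rows that repeat a pose let the fingers close. It gives the time, the measured TCP pose, the force and the opening at its end, in the units of the state.
- read_state(): the state, without advancing time (a new reading comes with each control period).
- camera(name): name is "scene" or "top" or "wrist"; returns the picture (480x640x3 uint8, blue, green, red); there is no depth.
- calibration(name): a dict with "vfov" (degrees; the focal length in pixels is half the picture's height over the tangent of half this angle, whatever the lens; pixels are square), "cx", "cy" (the principal point, pixels), "extrinsics" (4x4, takes a point from camera to world coordinates). Camera axes: x right, y down, z forward; pixel columns grow to the right and rows downward; lengths in m; the calibration is good to about 2 mm. A picture is of the moment at which its call begins: read the wrist's pose just before it. calibration takes no time and is no camera call; for the wrist camera it gives the pose at the moment of the call.
- hand_in(): hands the job in, once; it reports no verdict.
The state is a dict: "t": time; "joints": joint angles; "qd": joint speeds; "tau": joint torques, N m; "eef_pos": TCP position; "tcp_rot": TCP orientation; "force": force on the tool from outside, world axes, zero at the start; "torque": the same for the moment, N m; "grip_width": finger opening in m.
Only numpy, scipy, OpenCV 4.12 (cv2) and the standard library are available. Lean on these libraries where they do the work, as an engineer would, in place of code of your own. Each camera call takes 0.05 s, during which the arm holds its last target.

## Working session

There is one attempt and no reset: what is moved stays moved. The work goes in short steps, Python scripts to look and compute and a shell command to move; the robot and the scene stay as the last step left them, time stands still between calls to the robot, and variables do not carry over. Pictures are saved under pics/ and viewed, and the job is handed in when it is done.

```bash
mkdir -p pics; ls
python3 - <<'E'
from plant import *
import cv2
import numpy as np
np.set_printoptions(precision=4,suppress=True)
s=read_state()
for k,v in s.items(): print(k,np.array(v))
print(grip_depth if not callable(grip_depth) else grip_depth())
for n in ["scene","top","wrist"]:
    c=calibration(n); print(n,c["vfov"],c["cx"],c["cy"]); print(np.array(c["extrinsics"]))
    cv2.imwrite(f"pics/a_{n}.png",camera(n))
E
```

```text
pics
t 0.0
joints [ 1.135   0.151   1.438  -0.      1.5538 -0.134 ]
qd [-0.0001  0.001   0.0008  0.0011 -0.0025  0.001 ]
tau [ -0.0014 -71.3061 -57.0848  -0.0003   0.0091   0.0001]
eef_pos [0.1708 0.5488 0.1922]
tcp_rot [-0.0002  0.1504  0.9886 -0.0005]
force [-0.0601 -0.6264  1.3447]
torque [-0.0643  0.0235 -0.0091]
grip_width 0.08517120608252296
0.0187
scene 50.68871655362079 315.6451387107939 239.39565992238494
[[ 0.5234  0.6732 -0.5224  1.0924]
 [ 0.8521 -0.4155  0.3183 -0.4056]
 [-0.0028 -0.6117 -0.7911  1.1489]
 [ 0.      0.      0.      1.    ]]
top 49.414966646867725 322.10306912418287 244.2730110812626
[[ 0.0266 -0.9956  0.0894  0.3048]
 [-0.9996 -0.0267 -0.0001 -0.0115]
 [ 0.0025 -0.0893 -0.996   1.6072]
 [ 0.      0.      0.      1.    ]]
wrist 67.27575335009571 319.6520348514263 241.12981258877295
[[ 0.297   0.9159  0.2699  0.1022]
 [ 0.9549 -0.285  -0.0836  0.5706]
 [ 0.0003  0.2826 -0.9592  0.3732]
 [ 0.      0.      0.      1.    ]]
```

View pics/a_scene.png

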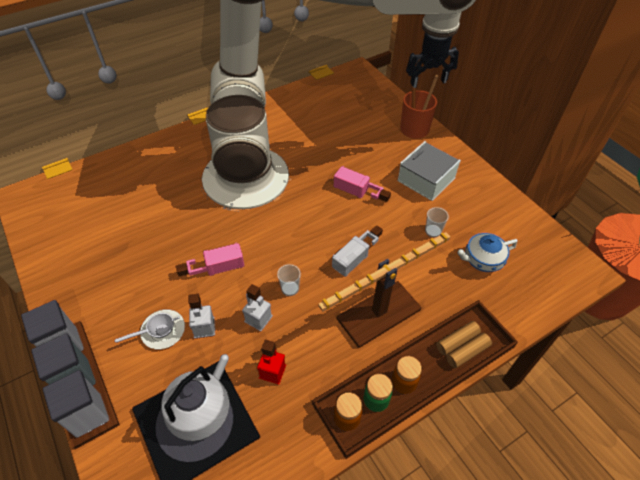

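View pics/a_top.png

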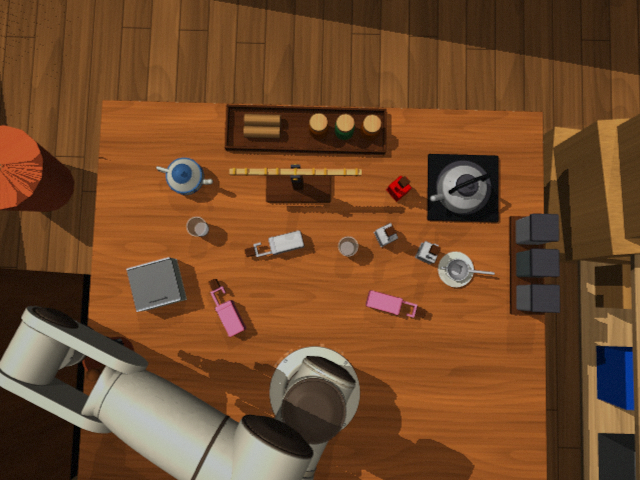

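View pics/a_wrist.png

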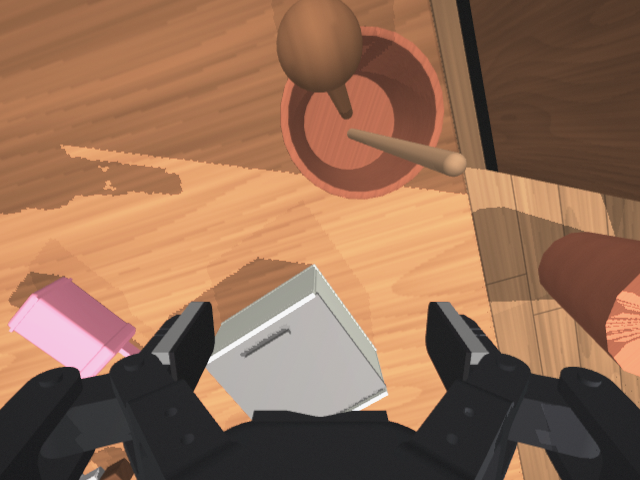

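The top view (x up, y left) shows the large tin lying at about (288,242) with its knob to the left. The small tins are at (386,235) and (428,250), the bar runs from (230,171) to (362,172), and the pink and red pieces are decoys. Next I'll enlarge this.

```bash
cat > h.py <<'E'
from plant import *
import cv2, numpy as np
from scipy.spatial.transform import Rotation as R
np.set_printoptions(precision=4,suppress=True)
def cal(n):
    c=calibration(n); f=240/np.tan(np.radians(c["vfov"])/2)
    return f,c["cx"],c["cy"],np.array(c["extrinsics"])
def ray(n,u,v,C=None):
    f,cx,cy,E=C or cal(n)
    d=E[:3,:3]@np.array([(u-cx)/f,(v-cy)/f,1]); return E[:3,3],d
def atz(n,u,v,z,C=None):
    o,d=ray(n,u,v,C); return o+d*(z-o[2])/d[2]
def proj(n,p,C=None):
    f,cx,cy,E=C or cal(n)
    q=E[:3,:3].T@(np.array(p)-E[:3,3]); return np.array([f*q[0]/q[2]+cx,f*q[1]/q[2]+cy])
def tri(obs):
    A=np.zeros((3,3));b=np.zeros(3)
    for (o,d) in obs:
        d=d/np.linalg.norm(d);P=np.eye(3)-np.outer(d,d);A+=P;b+=P@o
    p=np.linalg.solve(A,b)
    return p,[np.linalg.norm(np.cross(p-o,d/np.linalg.norm(d))) for o,d in obs]
def crop(img,x0,y0,w,h,k,name):
    c=cv2.resize(img[y0:y0+h,x0:x0+w],None,fx=k,fy=k,interpolation=cv2.INTER_CUBIC)
    for i in range(0,w,10):
        cv2.line(c,(i*k,0),(i*k,4 if (x0+i)%50 else 12),(0,255,255),1)
        if (x0+i)%50==0: cv2.putText(c,str(x0+i),(i*k+2,22),0,.4,(0,255,255),1)
    for j in range(0,h,10):
        cv2.line(c,(0,j*k),(4 if (y0+j)%50 else 12,j*k),(0,255,255),1)
        if (y0+j)%50==0: cv2.putText(c,str(y0+j),(14,j*k+4),0,.4,(0,255,255),1)
    cv2.imwrite("pics/"+name,c)
E
python3 - <<'E'
from h import *
t=cv2.imread("pics/a_top.png"); s=cv2.imread("pics/a_scene.png")
crop(t,220,150,150,110,5,"b_top1.png")
crop(t,330,170,150,110,5,"b_top2.png")
crop(s,300,210,160,120,5,"b_sc1.png")
crop(s,140,260,160,120,5,"b_sc2.png")
E
```

```text
(no output)
```

View pics/b_top1.png

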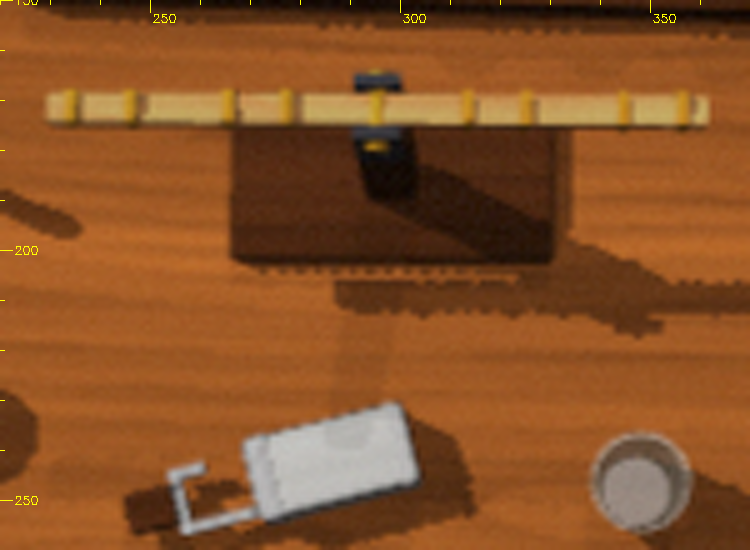

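View pics/b_top2.png

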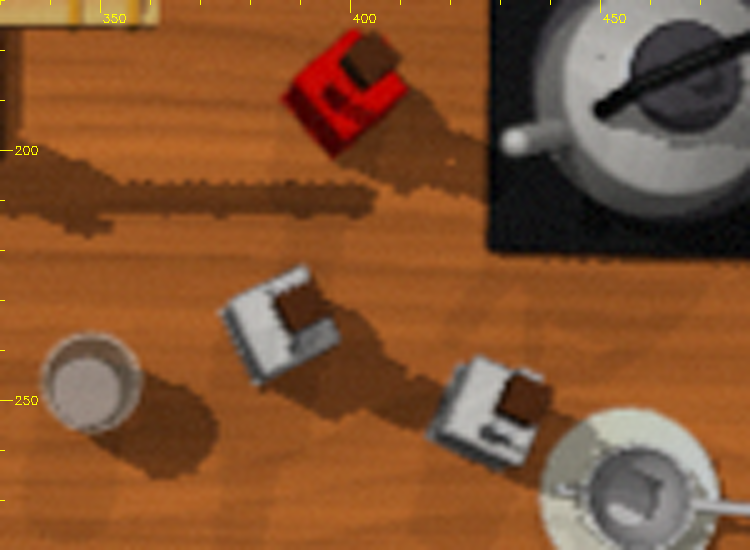

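View pics/b_sc1.png

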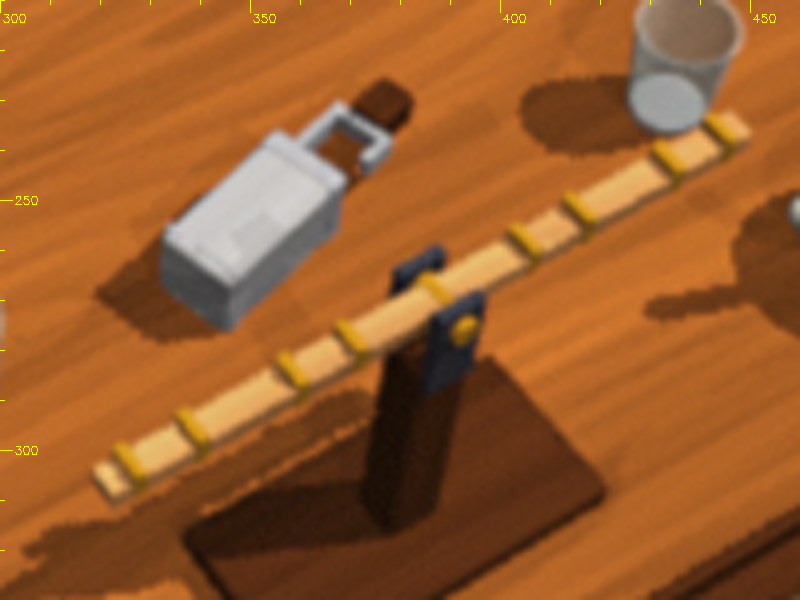

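View pics/b_sc2.png

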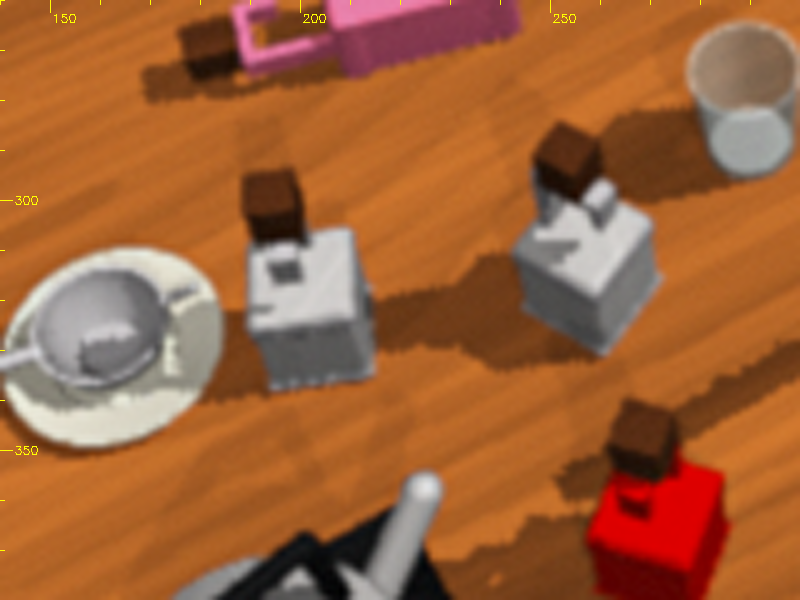

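The large tin's hook opens up in the top view, so +x, and its stem is on the robot side. Both small tins also open roughly +x: a towards +28° and b towards −31°. Next I'll compute positions.

Run:
```python
from h import *
T=lambda u,v,z:atz("top",u,v,z)
z=lambda x,y,X0,Y0:(X0+x/5,Y0+y/5)
print("large top face")
c=[T(*z(x,y,220,150),.05) for x,y in [(245,440),(400,403),(418,480),(270,520)]]
for p in c: print(p)
m=np.mean(c,0); ax=(c[0]+c[3]-c[1]-c[2]); ax/=np.linalg.norm(ax); print("centre",m,"axis",ax,np.degrees(np.arctan2(ax[1],ax[0])), "knob",m+ax*.113)
print("len",np.linalg.norm(c[0]-c[1]),np.linalg.norm(c[1]-c[2]))
print("bar")
for x in (45,70,130,228,286,376,468,526,624,683,708): print(x,T(*z(x,109,220,150),.21 if x in(45,708) else .213))
sz=lambda x,y,X0,Y0:(X0+x/5,Y0+y/5)
# ends via scene
print("bar end scene", atz("scene",*z(745,130,300,210),.21), atz("scene",*z(105,480,300,210),.21))
for nm,pts in dict(a=[(220,313),(303,268),(340,338),(258,383)],b=[(478,357),(549,388),(518,468),(432,435)]).items():
    c=[T(*z(x,y,330,170),.07) for x,y in pts]
    print(nm,np.mean(c,0),[np.linalg.norm(c[i]-c[i-1]) for i in range(4)])
    e=c[1]-c[0]; print(np.degrees(np.arctan2(e[1],e[0]))); e=c[2]-c[1]; print(np.degrees(np.arctan2(e[1],e[0])))
print("knob a tri",tri([ray("top",*z(303,306,330,170)),ray("scene",*z(568,160,140,260))]))
print("knob b tri",tri([ray("top",*z(526,397,330,170)),ray("scene",*z(272,205,140,260))]))
print("cup a", T(347,246,.04),"cup b",T(197,228,.04))
```

```text
large top face
[0.4591 0.148  0.05  ]
[0.4839 0.0557 0.05  ]
[0.4378 0.0435 0.05  ]
[0.4114 0.1313 0.05  ]
centre [0.4481 0.0946 0.05  ] axis [-0.2736  0.9618  0.    ] 105.87753138855061 knob [0.4171 0.2033 0.05  ]
len 0.09555175393762448 0.04770716649297335
bar
45 [0.6213 0.2469 0.21  ]
70 [0.621  0.2328 0.213 ]
130 [0.6219 0.2002 0.213 ]
228 [0.6233 0.147  0.213 ]
286 [0.6242 0.1155 0.213 ]
376 [0.6255 0.0666 0.213 ]
468 [0.6269 0.0166 0.213 ]
526 [ 0.6277 -0.0149  0.213 ]
624 [ 0.6292 -0.0681  0.213 ]
683 [ 0.6301 -0.1002  0.213 ]
708 [ 0.6311 -0.114   0.21  ]
bar end scene [0.6285 0.2444 0.21  ] [ 0.6309 -0.1119  0.21  ]
a [ 0.4751 -0.2005  0.07  ] [np.float64(0.0471694714094032), np.float64(0.05639242277320864), np.float64(0.046974337853031366), np.float64(0.05573713124153581)]
-59.97551829728194
-151.3122141365461
b [ 0.4271 -0.3278  0.07  ] [np.float64(0.05410491091669459), np.float64(0.04559402492484814), np.float64(0.05114027615010515), np.float64(0.054094906151208294)]
-112.29974525031844
159.4017082873341
knob a tri (array([ 0.4796, -0.2041,  0.1364]), [np.float64(0.0010616910969692085), np.float64(0.0010616910969691378)])
knob b tri (array([ 0.4308, -0.3313,  0.138 ]), [np.float64(0.00042975513166384344), np.float64(0.0004297551316639192)])
cup a [ 0.4422 -0.0869  0.04  ] cup b [0.4846 0.3676 0.04  ]
```

```bash
cat >> h.py <<'E'
def plan(target,jawdeg=None):
    """offset mm in tool axes & twist deg (about tool z) to bring TCP to target with jaw (tool y) along jawdeg mod 180"""
    s=read_state(); q=s["tcp_rot"]; M=R.from_quat([q[1],q[2],q[3],q[0]]).as_matrix()
    p=np.array(s["eef_pos"])
    off=M.T@(np.array(target)-p)*1000
    yd=np.degrees(np.arctan2(M[1,1],M[0,1])); tw=0
    if jawdeg is not None:
        # tool z points down: positive twist turns clockwise seen from above
        tw=-(jawdeg-yd); tw=(tw+90)%180-90
    print("pos",p,"toolx",M[:,0],"jaw yaw %.1f"%yd,"offset",off.round(1),"twist %.1f"%tw,"j6 %.3f"%s["joints"][5],"F",np.array(s["force"]),"w %.4f"%s["grip_width"],"t %.2f"%s["t"])
E
python3 -c "
from h import *
plan([.40,.22,.2],15.9)"
```

```text
pos [0.1708 0.5488 0.1923] toolx [-0.9548  0.2973  0.0001] jaw yaw 72.7 offset [-316.5 -245.8   -7.5] twist 56.8 j6 -0.134 F [ 0.4422  0.5546 -0.2124] w 0.0855 t 0.15
```

```bash
python3 -m jog '[{"fingers":-1,"offset":[-316,-246,-8],"twist":57},{"fingers":-1,"offset":[-316,-246,-8],"twist":57},{"fingers":-1,"offset":[-316,-246,-8],"twist":57},{"fingers":-1,"offset":[-316,-246,-8],"twist":57},{"fingers":-1,"offset":[-316,-246,-8],"twist":57},{"fingers":-1,"offset":[-316,-246,-8],"twist":57},{"fingers":-1,"offset":[-316,-246,-8],"twist":57},{"fingers":-1,"offset":[-316,-246,-8],"twist":57},{"fingers":-1,"offset":[-316,-246,-8],"twist":57},{"fingers":-1,"offset":[-316,-246,-8],"twist":57}]'
python3 -c "
from h import *
plan([.40,.22,.2],15.9)
i=camera('wrist'); cv2.imwrite('pics/c_wrist.png',i); cv2.imwrite('pics/c_top.png',camera('top'))
crop(cv2.imread('pics/c_top.png'),220,150,150,110,5,'c_topz.png')"
```

```text
t: 1.15
eef_pos: [0.3999, 0.2193, 0.2006]
tcp_rot: [-0.0, 0.605, 0.796, -0.0]
force: [-0.6, 0.4, -0.9]
grip_width: 0.0849
pos [0.3999 0.2193 0.2006] toolx [-0.2681  0.9634  0.0001] jaw yaw 15.5 offset [0.7 0.3 0.6] twist -0.4 j6 0.061 F [-0.6293  0.4298 -0.8924] w 0.0849 t 1.15
```

View pics/c_wrist.png

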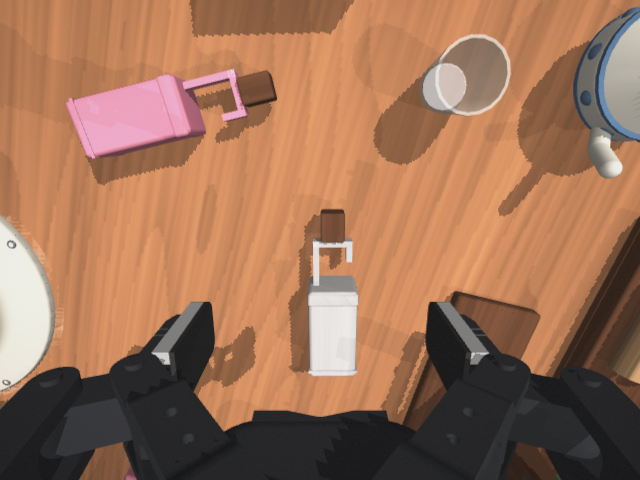

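View pics/c_topz.png

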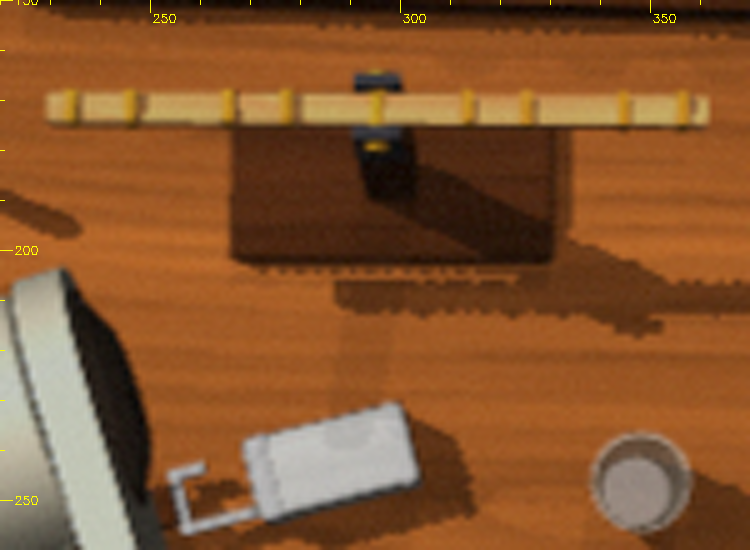

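```bash
python3 -c "
from h import *
i=cv2.imread('pics/c_wrist.png'); crop(i,260,190,150,110,5,'c_wz.png')"
```

```text
(no output)
```

View pics/c_wz.png

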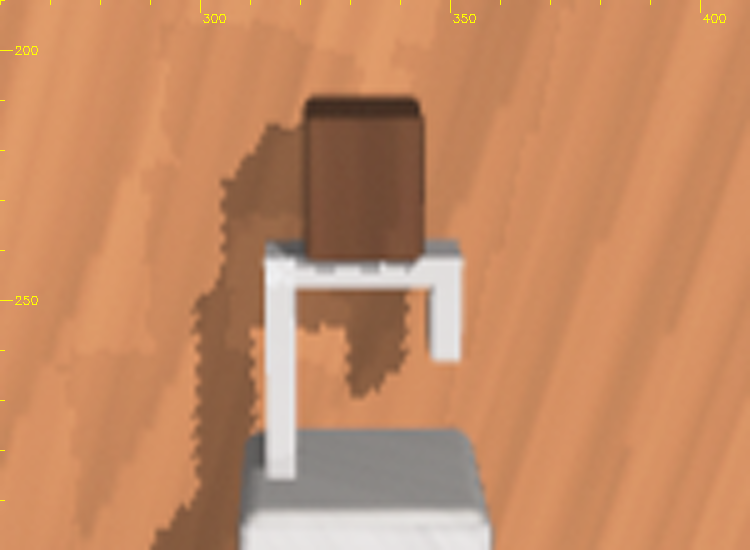

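```bash
python3 -c "
from h import *
C=cal('wrist')
q=[(304,115),(424,115),(424,260),(304,260)]
c=[atz('wrist',260+x/5,190+y/5,.037,C) for x,y in q]
for p in c: print(p)
m=np.mean(c,0); e=c[0]-c[3]; f=c[1]-c[0]
print('knob',m,'ax',np.degrees(np.arctan2(e[1],e[0])),np.linalg.norm(e),np.linalg.norm(f))
a=e/np.linalg.norm(e)
t=m+a*.006; t[2]=.025
plan(t,np.degrees(np.arctan2(e[1],e[0]))-90)
"
```

```text
[0.4005 0.2207 0.037 ]
[0.4229 0.2271 0.037 ]
[0.4315 0.1989 0.037 ]
[0.4085 0.1924 0.037 ]
knob [0.4158 0.2098 0.037 ] ax 105.80681016105675 0.02943741137286491 0.023360864071937243
pos [0.3991 0.2208 0.2007] toolx [-0.2713  0.9625  0.0002] jaw yaw 15.7 offset [ -9.2  13.2 175.7] twist -0.1 j6 0.061 F [ 0.031   0.6089 -0.1251] w 0.0852 t 1.25
```

```bash
python3 -m jog '[{"fingers":-1,"offset":[-1,13,100],"twist":0},{"fingers":-1,"offset":[-1,13,175],"twist":0},{"fingers":-1,"offset":[-1,13,175],"twist":0},{"fingers":-1,"offset":[-1,13,175],"twist":0},{"fingers":-1,"offset":[-1,13,175],"twist":0},{"fingers":1,"offset":[-1,13,175],"twist":0},{"fingers":1,"offset":[-1,13,175],"twist":0},{"fingers":1,"offset":[-1,13,175],"twist":0},{"fingers":1,"offset":[-1,13,175],"twist":0},{"fingers":1,"offset":[-1,13,175],"twist":0}]' 20
python3 -c "
from h import *
i=camera('wrist'); cv2.imwrite('pics/d_w.png',i); plan([.4158,.2098,.025],15.8)"
```

```text
t: 2.25
eef_pos: [0.4126, 0.2228, 0.0264]
tcp_rot: [0.0, 0.604, 0.797, 0.0]
force: [-0.7, 0.0, -0.5]
grip_width: 0.0126
pos [0.4125 0.2228 0.0262] toolx [-0.2707  0.9627 -0.    ] jaw yaw 15.7 offset [-13.4  -0.3   1.2] twist -0.1 j6 0.057 F [-0.3674 -0.076   0.1138] w 0.0047 t 2.30
```

View pics/d_w.png

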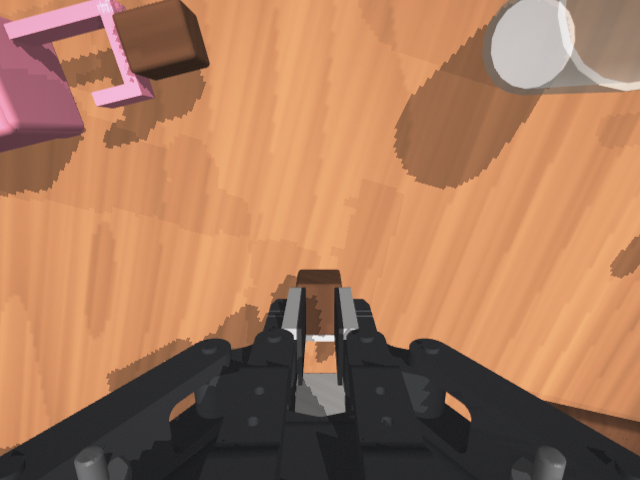

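The fingers closed above the knob. It shows between and below the pads at about (320,300), and the width dropped to 5 mm. Next I'll reopen partly and go lower.

```bash
python3 -m jog '[{"fingers":-0.2,"offset":[0,0,-12],"twist":0},{"fingers":-0.2,"offset":[0,0,-12],"twist":0},{"fingers":-0.2,"offset":[0,0,-12],"twist":0},{"fingers":-0.2,"offset":[0,0,-12],"twist":0},{"fingers":-0.2,"offset":[0,0,-12],"twist":0},{"fingers":-0.2,"offset":[-2,0,13],"twist":0},{"fingers":-0.2,"offset":[-2,0,13],"twist":0}]' 20
python3 -c "
from h import *
i=camera('wrist'); cv2.imwrite('pics/d_w2.png',i); cv2.imwrite('pics/d_s2.png',camera('scene')); crop(cv2.imread('pics/d_s2.png'),300,180,120,90,6,'d_s2z.png'); plan([.4158,.2098,.025],15.8)"
```

```text
t: 3.0
eef_pos: [0.4113, 0.2201, 0.0106]
tcp_rot: [-0.001, 0.604, 0.797, -0.002]
force: [-0.8, 0.2, 0.4]
grip_width: 0.0513
pos [0.4125 0.2207 0.0128] toolx [-0.2706  0.9627 -0.0001] jaw yaw 15.7 offset [-11.4   0.2 -12.2] twist -0.1 j6 0.052 F [-0.1566  0.9034  0.2323] w 0.0514 t 3.10
```

View pics/d_w2.png

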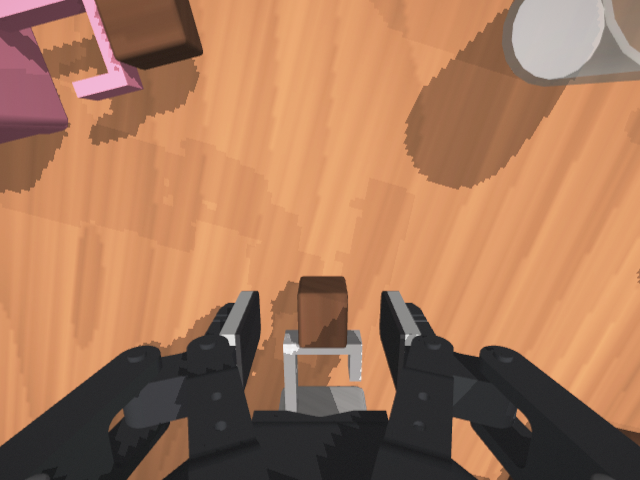

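View pics/d_s2z.png

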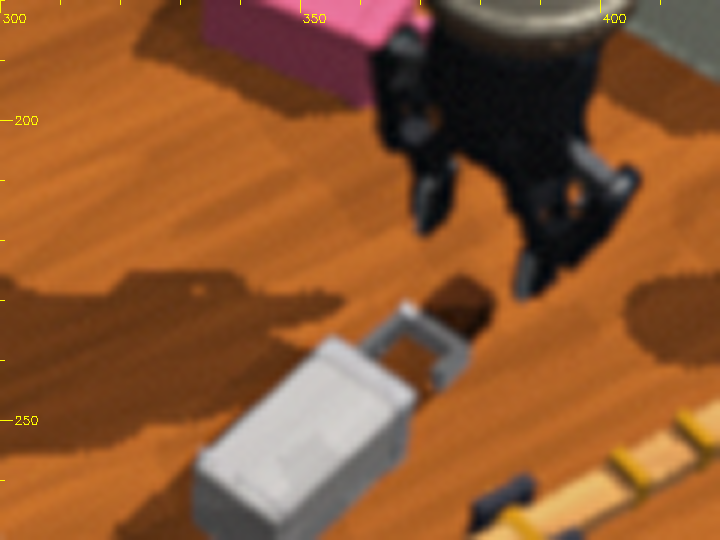

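```bash
python3 -c "
from h import *
s=read_state(); p=np.array(s['eef_pos']); q=s['tcp_rot']; M=R.from_quat([q[1],q[2],q[3],q[0]]).as_matrix()
print(proj('scene',[.4158,.2098,.025]),proj('scene',p))
for dz in (0,.01,.02,.03,.05):
  print(dz,[ (proj('scene',p+M@np.array([0,sg*.03,-dz])), proj('wrist',p+M@np.array([0,sg*.0257,-dz]))) for sg in (1,-1)])
"
```

```text
[376.7397 231.0647] [378.7734 231.3971]
0 [(array([387.0693, 236.9874]), array([367.1492, 275.1279])), (array([370.6187, 225.9019]), array([271.5227, 275.1321]))]
0.01 [(array([387.4575, 234.8129]), array([369.634 , 282.4107])), (array([370.9109, 223.7044]), array([269.0288, 282.4163]))]
0.02 [(array([387.85  , 232.6141]), array([372.3918, 290.4933])), (array([371.2063, 221.4828]), array([266.2608, 290.5008]))]
0.03 [(array([388.2469, 230.3908]), array([375.47  , 299.5153])), (array([371.505 , 219.2369]), array([263.1711, 299.5251]))]
0.05 [(array([389.0541, 225.8688]), array([382.841 , 321.1187])), (array([372.1122, 214.6701]), array([255.7725, 321.1347]))]
```

```bash
python3 -c "
from h import *
s=read_state(); p=np.array(s['eef_pos']); q=s['tcp_rot']; M=R.from_quat([q[1],q[2],q[3],q[0]]).as_matrix()
C=cal('wrist')
for y in (.006,.0257,.0425):
 for dz in (0,.01,.02,.03,.04):
  print(y,dz,[proj('wrist',p+M@np.array([x,y,-dz]),C) for x in (.011,0,-.011)])
"
python3 -c "
from h import *
crop(cv2.imread('pics/d_w2.png'),210,260,150,110,5,'d_w2z.png')"
```

```text
0.006 0 [array([330.6828, 255.727 ]), array([330.5025, 275.1295]), array([330.3278, 293.9216])]
0.006 0.01 [array([331.2793, 262.1074]), array([331.0795, 282.4128]), array([330.8863, 302.0467])]
0.006 0.02 [array([331.9425, 269.2014]), array([331.7199, 290.4962]), array([331.5051, 311.0488])]
0.006 0.03 [array([332.6842, 277.1356]), array([332.4348, 299.5191]), array([332.1946, 321.0779])]
0.006 0.04 [array([333.5193, 286.0688]), array([333.2378, 309.6554]), array([332.9674, 332.3204])]
0.0257 0 [array([367.9246, 255.7267]), array([367.1492, 275.1279]), array([366.3981, 293.9189])]
0.0257 0.01 [array([370.493 , 262.1067]), array([369.634 , 282.4107]), array([368.8034, 302.0433])]
0.0257 0.02 [array([373.3486, 269.2   ]), array([372.3918, 290.4933]), array([371.4683, 311.0445])]
0.0257 0.03 [array([376.5424, 277.1335]), array([375.47  , 299.5153]), array([374.4372, 321.0726])]
0.0257 0.04 [array([380.1383, 286.0659]), array([378.9281, 309.6506]), array([377.7652, 332.3139])]
0.0425 0 [array([399.6802, 255.7265]), array([398.3973, 275.1266]), array([397.1548, 293.9165])]
0.0425 0.01 [array([403.9298, 262.106 ]), array([402.5087, 282.4088]), array([401.1346, 302.0403])]
0.0425 0.02 [array([408.6545, 269.1989]), array([407.0717, 290.4908]), array([405.5439, 311.0408])]
0.0425 0.03 [array([413.9389, 277.1318]), array([412.1649, 299.5121]), array([410.4562, 321.068 ])]
0.0425 0.04 [array([419.8885, 286.0634]), array([417.8865, 309.6465]), array([415.9627, 332.3083])]
```

View pics/d_w2z.png

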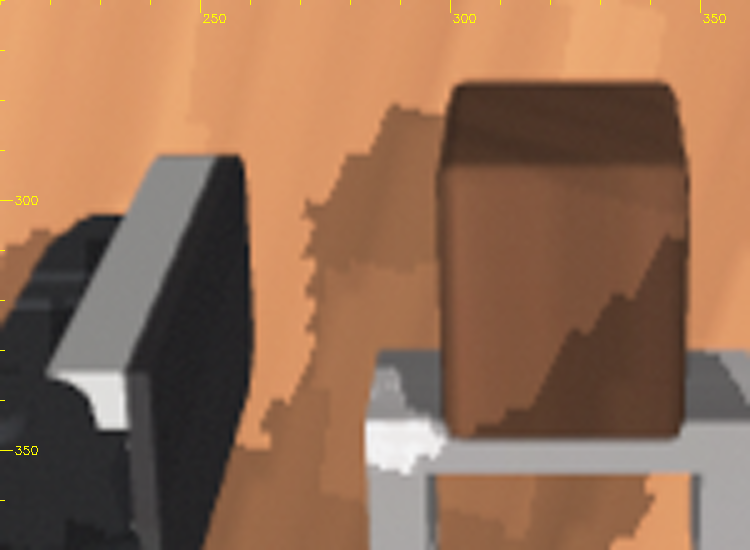

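Both cameras show the real fingertips about 38 mm above the reported TCP, at scene (370,217) and (387,229). I'll lower in small steps while watching force and picture.

```bash
python3 -m jog '[{"fingers":-0.2,"offset":[0,0,10],"twist":0},{"fingers":-0.2,"offset":[0,0,20],"twist":0},{"fingers":-0.2,"offset":[0,0,20],"twist":0}]' 20
python3 -c "
from h import *
i=camera('wrist'); cv2.imwrite('pics/e_w.png',i); cv2.imwrite('pics/e_s.png',camera('scene')); crop(cv2.imread('pics/e_s.png'),300,180,120,90,6,'e_sz.png'); plan([.4158,.2098,.025],15.8)"
```

```text
t: 3.4
eef_pos: [0.4121, 0.2206, -0.0085]
tcp_rot: [-0.001, 0.604, 0.797, -0.001]
force: [0.8, 0.4, 1.0]
grip_width: 0.0513
pos [ 0.4127  0.2208 -0.0074] toolx [-0.2708  0.9626 -0.0001] jaw yaw 15.7 offset [-11.4   0.  -32.4] twist -0.1 j6 0.052 F [-0.059  -0.3378  0.2142] w 0.0511 t 3.50
```

View pics/e_w.png

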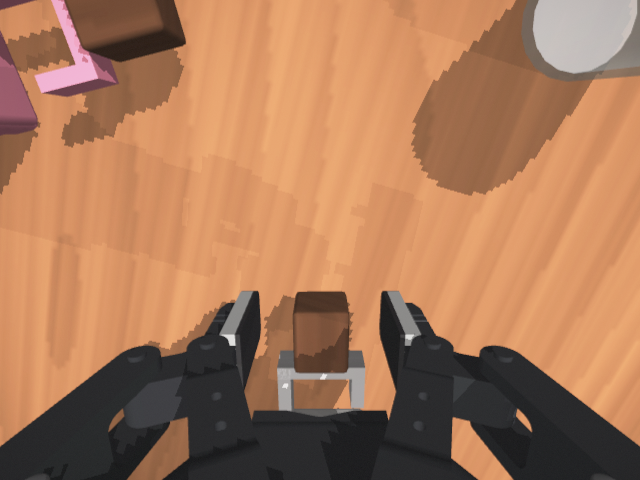

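View pics/e_sz.png

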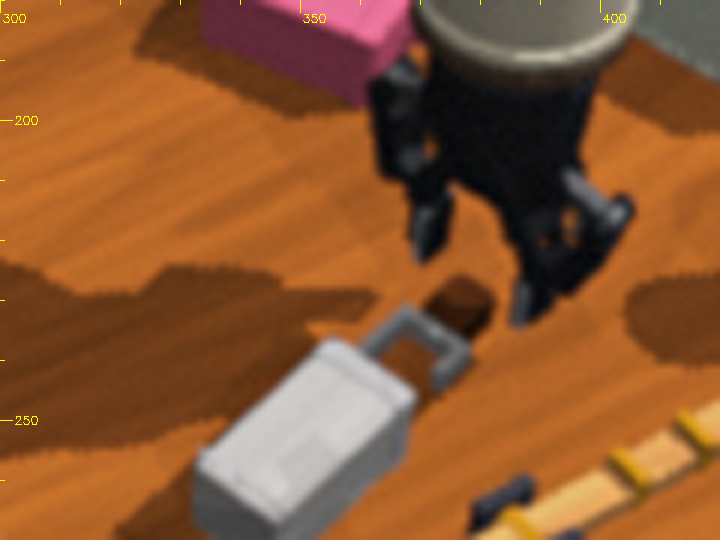

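```bash
python3 -m jog '[{"fingers":-0.2,"offset":[3,0,4],"twist":0},{"fingers":1,"offset":[3,0,4],"twist":0},{"fingers":1,"offset":[3,0,4],"twist":0},{"fingers":1,"offset":[3,0,4],"twist":0},{"fingers":1,"offset":[3,0,4],"twist":0},{"fingers":1,"offset":[3,0,4],"twist":0}]' 20
python3 -c "
from h import *
plan([.4158,.2098,.025],15.8)
i=camera('wrist'); cv2.imwrite('pics/f_w.png',i)"
```

```text
t: 4.1
eef_pos: [0.4121, 0.2238, -0.0111]
tcp_rot: [-0.0, 0.604, 0.797, 0.0]
force: [0.0, 2.0, 1.8]
grip_width: 0.0227
pos [ 0.4121  0.2238 -0.0111] toolx [-0.2707  0.9627  0.0001] jaw yaw 15.7 offset [-14.5  -0.2 -36.1] twist -0.1 j6 0.059 F [0.0197 2.0188 1.7632] w 0.0227 t 4.10
```

View pics/f_w.png

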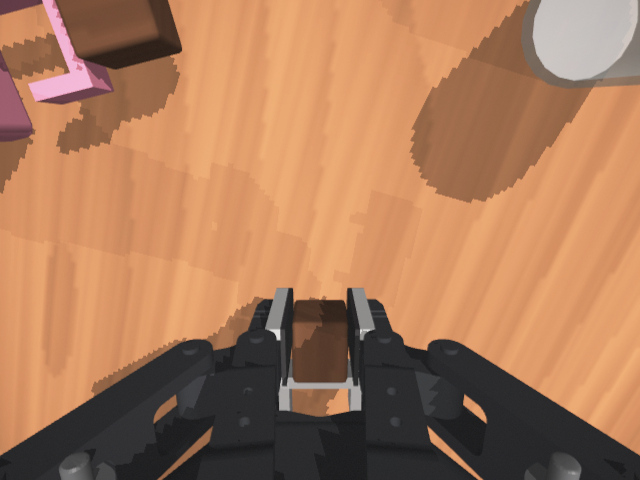

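```bash
python3 -m jog '[{"fingers":1,"offset":[-6,0,-22],"twist":0},{"fingers":1,"offset":[-14,0,-44],"twist":0},{"fingers":1,"offset":[-25,0,-64],"twist":0},{"fingers":1,"offset":[-38,0,-83],"twist":0},{"fingers":1,"offset":[-54,0,-100],"twist":0},{"fingers":1,"offset":[-72,0,-115],"twist":0},{"fingers":1,"offset":[-92,0,-127],"twist":0},{"fingers":1,"offset":[-112,0,-137],"twist":0},{"fingers":1,"offset":[-112,0,-137],"twist":0}]' 20
python3 -c "
from h import *
plan([.4158,.2098,.025],15.8)
i=camera('wrist'); cv2.imwrite('pics/g_w.png',i);cv2.imwrite('pics/g_s.png',camera('scene')); crop(cv2.imread('pics/g_s.png'),280,130,160,120,5,'g_sz.png')"
```

```text
t: 5.05
eef_pos: [0.4433, 0.1142, 0.1268]
tcp_rot: [0.001, 0.605, 0.797, 0.0]
force: [-0.4, 1.3, -0.9]
grip_width: 0.0231
pos [0.4433 0.1142 0.1268] toolx [-0.269   0.9632 -0.001 ] jaw yaw 15.6 offset [ 99.6  -0.9 101.7] twist -0.2 j6 -0.188 F [-0.4232  1.3106 -0.9298] w 0.0231 t 5.05
```

View pics/g_w.png

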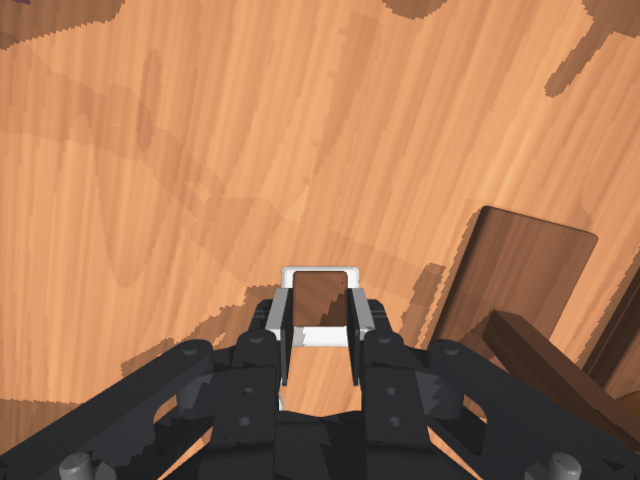

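View pics/g_sz.png

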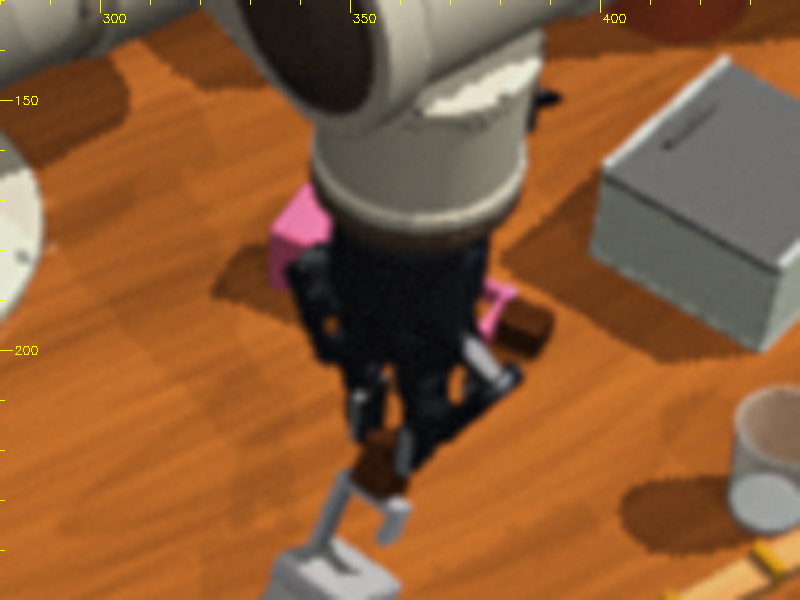

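```bash
python3 -m jog '[{"fingers":1,"offset":[-22,0,-5],"twist":0},{"fingers":1,"offset":[-44,0,-8],"twist":0},{"fingers":1,"offset":[-66,0,-8],"twist":0},{"fingers":1,"offset":[-84,0,-7],"twist":0},{"fingers":1,"offset":[-84,0,-7],"twist":0}]' 20
python3 -c "
from h import *
plan([.4158,.2098,.025],15.8)
i=camera('wrist'); cv2.imwrite('pics/h_w.png',i);cv2.imwrite('pics/h_s.png',camera('scene')); crop(cv2.imread('pics/h_s.png'),270,180,160,120,5,'h_sz.png')"
```

```text
t: 5.65
eef_pos: [0.4657, 0.034, 0.1328]
tcp_rot: [0.0, 0.604, 0.797, -0.0]
force: [-0.1, -0.6, 9.0]
grip_width: 0.0231
pos [0.4657 0.034  0.1328] toolx [-0.2698  0.9629 -0.0007] jaw yaw 15.6 offset [182.8  -0.7 107.7] twist -0.2 j6 -0.365 F [-0.1336 -0.5872  9.0404] w 0.0231 t 5.65
```

View pics/h_w.png

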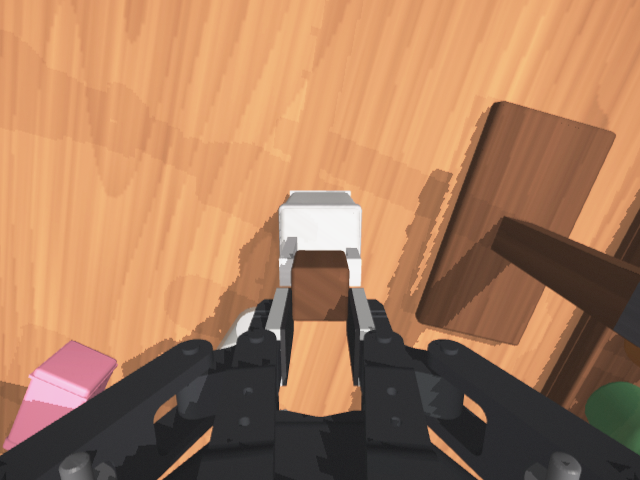

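View pics/h_sz.png

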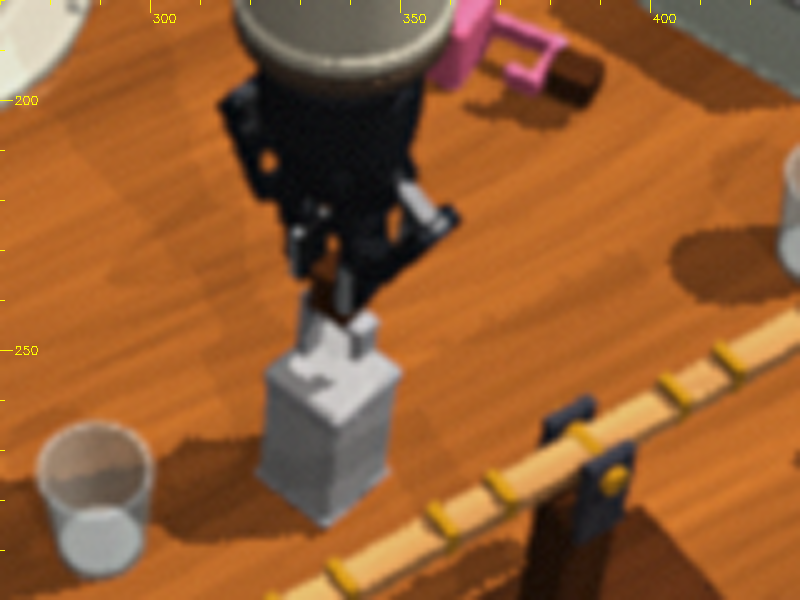

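```bash
python3 -c "
from h import *
for l,b in [((337,425),(327,522)),((267,372),(258,472)),((400,373),(388,472))]:
  L=atz('scene',270+l[0]/5,180+l[1]/5,.1);B=atz('scene',270+b[0]/5,180+b[1]/5,0.); print(L,B,(L-B)[:2]/.1)
"
```

```text
[0.4979 0.0204 0.1   ] [0.4915 0.0219 0.    ] [ 0.0644 -0.0151]
[0.4515 0.0079 0.1   ] [0.4448 0.0074 0.    ] [0.0671 0.0048]
[0.4877 0.0654 0.1   ] [0.4819 0.0676 0.    ] [ 0.0583 -0.0218]
```

The scene crop shows the tin standing at about (335,265), with vertical edges tilted only about 0.01 in y. Next I'll release it gently, go up and look.

```bash
python3 -m jog '[{"fingers":1,"offset":[0,0,-1],"twist":0},{"fingers":-0.2,"offset":[0,0,-1],"twist":0},{"fingers":-0.2,"offset":[0,0,-1],"twist":0},{"fingers":-0.2,"offset":[0,0,-1],"twist":0},{"fingers":-0.2,"offset":[0,0,-20],"twist":0},{"fingers":-0.2,"offset":[0,0,-50],"twist":0},{"fingers":-0.2,"offset":[30,0,-90],"twist":0},{"fingers":-0.2,"offset":[30,0,-90],"twist":0}]' 20
python3 -c "
from h import *
plan([.4158,.2098,.025],15.8)
C=cal('wrist');print(C)
i=camera('wrist'); cv2.imwrite('pics/i_w.png',i);cv2.imwrite('pics/i_s.png',camera('scene')); crop(cv2.imread('pics/i_s.png'),270,180,160,120,5,'i_sz.png')"
```

```text
t: 6.55
eef_pos: [0.4579, 0.0658, 0.2277]
tcp_rot: [0.002, 0.603, 0.797, 0.002]
force: [0.7, -0.2, -1.0]
grip_width: 0.0509
pos [0.4579 0.0658 0.2277] toolx [-0.2719  0.9623 -0.0014] jaw yaw 15.8 offset [150.4  -2.7 202.4] twist -0.0 j6 -0.300 F [ 0.7189 -0.1684 -1.0225] w 0.0509 t 6.55
(np.float64(360.71147603117134), 319.6520348514263, 241.12981258877295, array([[ 0.9622,  0.259 ,  0.0835,  0.4372],
       [ 0.2721, -0.9235, -0.2704,  0.1351],
       [ 0.0071,  0.2829, -0.9591,  0.4084],
       [ 0.    ,  0.    ,  0.    ,  1.    ]]))
```

View pics/i_w.png

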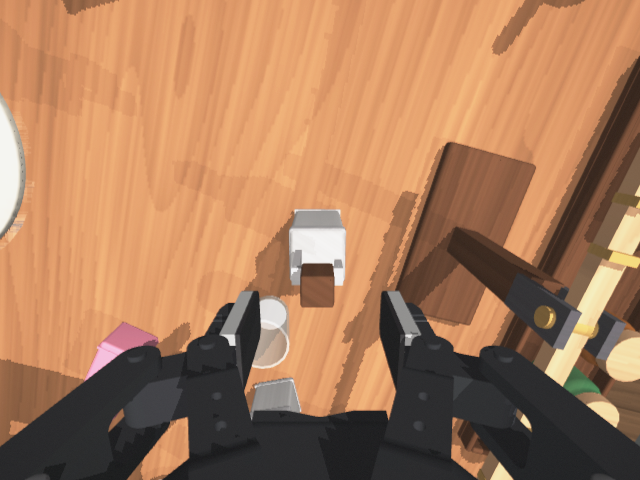

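View pics/i_sz.png

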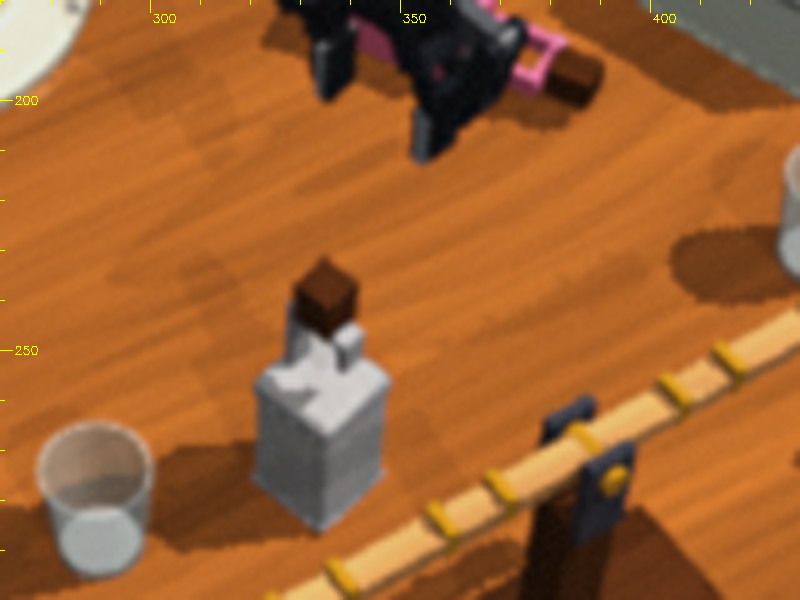

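```bash
python3 -c "
from h import *
plan([.465,-.18,.22],28.7)"
```

```text
pos [0.4571 0.0644 0.2234] toolx [-0.2719  0.9623 -0.0006] jaw yaw 15.8 offset [-237.3  -58.9    3.4] twist -12.9 j6 -0.302 F [ 0.8122 -0.008  -0.9089] w 0.0514 t 6.65
```

```bash
python3 -m jog '[{"fingers":0,"offset":[-40,-10,0],"twist":-5},{"fingers":0,"offset":[-85,-20,0],"twist":-13},{"fingers":0,"offset":[-130,-32,0],"twist":-13},{"fingers":0,"offset":[-175,-45,0],"twist":-13},{"fingers":0,"offset":[-215,-55,2],"twist":-13},{"fingers":0,"offset":[-237,-59,3],"twist":-13},{"fingers":0,"offset":[-237,-59,3],"twist":-13}]' 20
python3 -c "
from h import *
plan([.465,-.18,.22],28.7)
i=camera('wrist'); cv2.imwrite('pics/j_w.png',i)"
```

```text
t: 7.35
eef_pos: [0.4636, -0.183, 0.2179]
tcp_rot: [-0.001, 0.511, 0.859, -0.0]
force: [0.2, -0.0, -0.5]
grip_width: 0.0427
pos [ 0.4636 -0.183   0.2179] toolx [-0.4772  0.8788  0.002 ] jaw yaw 28.5 offset [ 2.   2.7 -2.1] twist -0.2 j6 -1.028 F [ 0.2188 -0.0077 -0.48  ] w 0.0427 t 7.35
```

View pics/j_w.png

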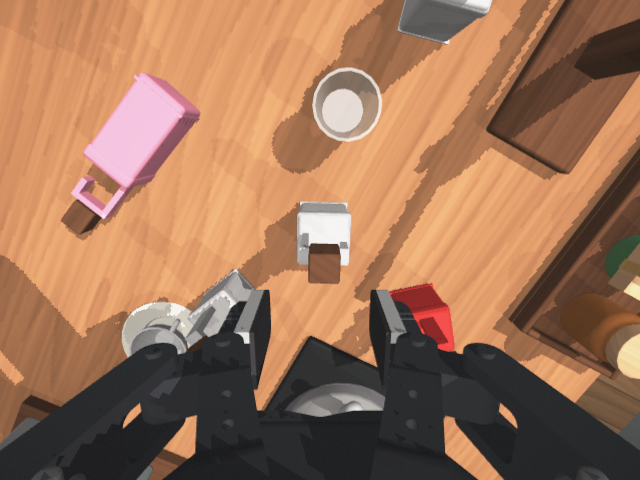

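```bash
python3 -c "
from h import *
i=cv2.imread('pics/j_w.png'); crop(i,270,190,100,100,6,'j_wz.png')"
```

```text
(no output)
```

View pics/j_wz.png

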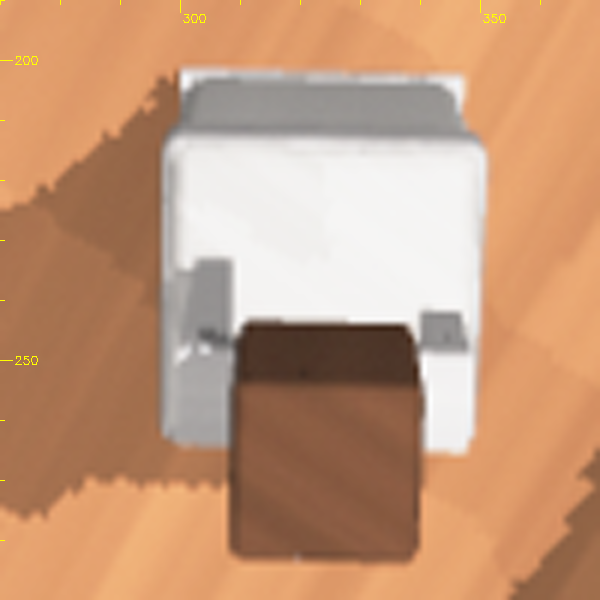

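```bash
python3 -c "
from h import *
C=cal('wrist')
c=[atz('wrist',270+x/6,190+y/6,.148,C) for x,y in [(235,383),(423,380),(418,560),(228,558)]]
print([np.linalg.norm(c[i]-c[i-1]) for i in range(4)])
m=np.mean(c,0); e=c[1]-c[0]+c[2]-c[3]; ang=np.degrees(np.arctan2(e[1],e[0])); print(m,ang)
l=[atz('wrist',270+x/6,190+y/6,.07,C) for x,y in [(165,135),(485,145)]];e=l[1]-l[0];print(np.linalg.norm(e),np.degrees(np.arctan2(e[1],e[0])))
plan([m[0],m[1],.084],ang)"
```

```text
[np.float64(0.02307800656668301), np.float64(0.02296867565281619), np.float64(0.02370874087024413), np.float64(0.023787891593964834)]
[ 0.4778 -0.1997  0.148 ] 28.72342232355264
0.04962838340675326 26.752461064571293
pos [ 0.4637 -0.1815  0.2183] toolx [-0.478   0.8783  0.0021] jaw yaw 28.6 offset [-23.    3.9 134.2] twist -0.2 j6 -1.026 F [0.2946 0.3175 0.0629] w 0.0429 t 7.40
```

```bash
python3 -m jog '[{"fingers":0,"offset":[-23,4,10],"twist":0},{"fingers":0,"offset":[-23,4,40],"twist":0},{"fingers":0,"offset":[-23,4,80],"twist":0},{"fingers":0,"offset":[-23,4,110],"twist":0},{"fingers":0,"offset":[-23,4,130],"twist":0},{"fingers":0,"offset":[-23,4,130],"twist":0}]' 40
python3 -c "
from h import *
plan([.478,-.2,.084],28.7)
i=camera('wrist'); cv2.imwrite('pics/k_w.png',i);cv2.imwrite('pics/k_s.png',camera('scene')); crop(cv2.imread('pics/k_s.png'),200,240,120,90,6,'k_sz.png')"
```

```text
t: 8.0
eef_pos: [0.4773, -0.1968, 0.0868]
tcp_rot: [-0.003, 0.509, 0.861, 0.0]
force: [-0.5, -0.2, 0.5]
grip_width: 0.0428
pos [ 0.4773 -0.1968  0.0868] toolx [-0.481   0.8767  0.0045] jaw yaw 28.8 offset [-3.1 -0.9  2.8] twist 0.1 j6 -1.042 F [-0.5333 -0.2059  0.5373] w 0.0428 t 8.00
```

View pics/k_w.png

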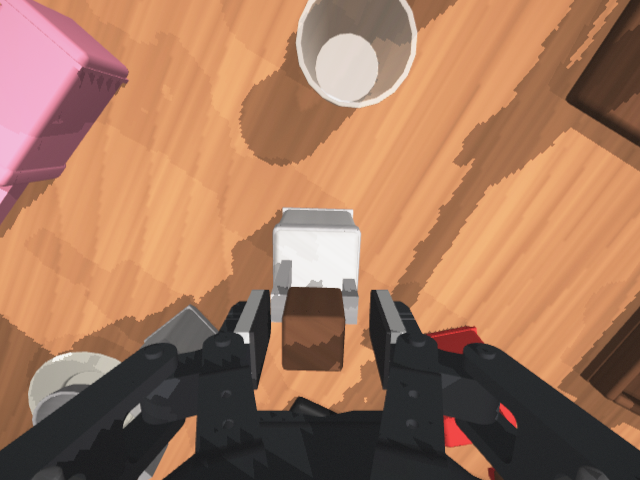

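View pics/k_sz.png

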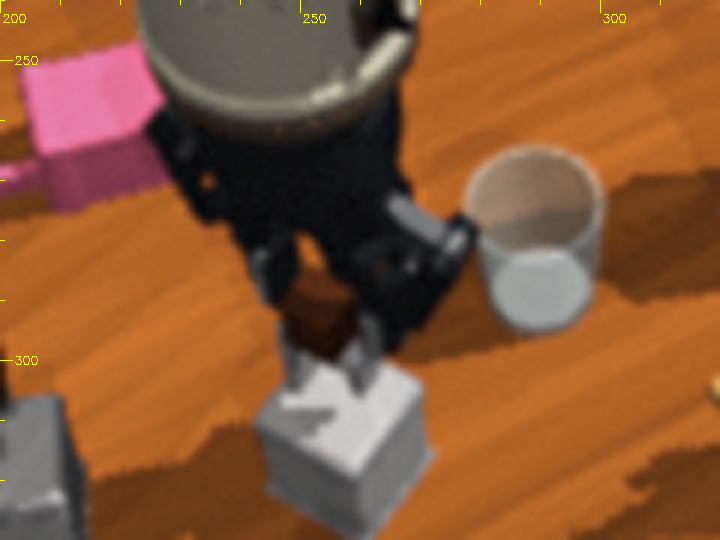

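```bash
python3 -m jog '[{"fingers":0,"offset":[-3,-1,0],"twist":0},{"fingers":1,"offset":[-3,-1,0],"twist":0},{"fingers":1,"offset":[-3,-1,0],"twist":0},{"fingers":1,"offset":[-3,-1,0],"twist":0},{"fingers":1,"offset":[-3,-1,0],"twist":0}]' 50
python3 -c "
from h import *
plan([.478,-.2,.084],28.7)
i=camera('wrist'); cv2.imwrite('pics/l_w.png',i)"
```

```text
t: 8.6
eef_pos: [0.4798, -0.2022, 0.0911]
tcp_rot: [0.001, 0.51, 0.86, -0.0]
force: [-2.2, -1.5, 6.1]
grip_width: 0.0227
pos [ 0.4798 -0.2022  0.0911] toolx [-0.4802  0.8772 -0.002 ] jaw yaw 28.7 offset [ 2.8 -0.6  7.1] twist -0.0 j6 -1.047 F [-2.2011 -1.478   6.075 ] w 0.0227 t 8.60
```

View pics/l_w.png

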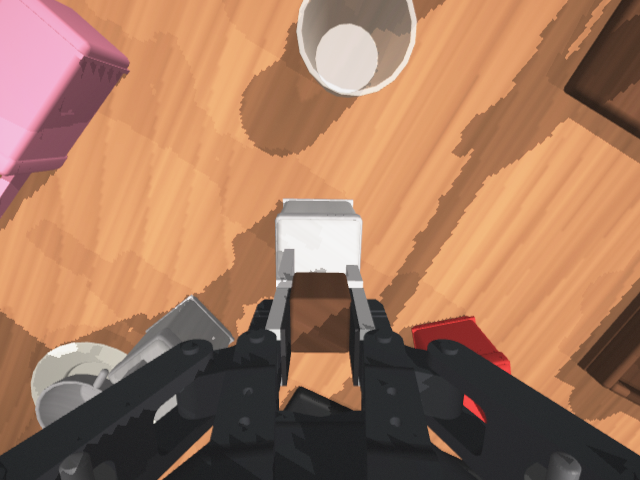

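```bash
python3 -c "
from h import *
top=[(70,130),(228,286),(468,526),(624,683)]
sc=[((722,133),(669,158)),((580,212),(525,242)),((352,338),(293,372)),((193,432),(130,465))]
for t,s in zip(top,sc):
  for i in (0,1):
    print(tri([ray('top',220+t[i]/5,150+109/5),ray('scene',300+s[i][0]/5,210+s[i][1]/5)]), atz('scene',300+s[i][0]/5,210+s[i][1]/5,.2135))
"
```

```text
(array([0.6228, 0.2345, 0.2079]), [np.float64(0.0009787300460626308), np.float64(0.0009787300460626432)]) [0.626  0.2316 0.2135]
(array([0.6229, 0.2013, 0.2114]), [np.float64(0.0010714485473995335), np.float64(0.001071448547399505)]) [0.6244 0.201  0.2135]
(array([0.6247, 0.1481, 0.2092]), [np.float64(0.0008312074530844216), np.float64(0.0008312074530843525)]) [0.6272 0.1463 0.2135]
(array([0.6253, 0.1162, 0.2096]), [np.float64(0.0005288275933911427), np.float64(0.0005288275933910703)]) [0.6274 0.1146 0.2135]
(array([0.6276, 0.0175, 0.2121]), [np.float64(0.0009774275763135697), np.float64(0.0009774275763135521)]) [0.6288 0.0177 0.2135]
(array([ 0.6285, -0.0143,  0.2115]), [np.float64(0.0007041153308410585), np.float64(0.0007041153308409018)]) [ 0.6298 -0.0145  0.2135]
(array([ 0.6303, -0.0676,  0.2099]), [np.float64(0.0007128856399836154), np.float64(0.0007128856399835742)]) [ 0.6324 -0.0683  0.2135]
(array([ 0.6307, -0.0998,  0.2114]), [np.float64(0.0005354389296717889), np.float64(0.0005354389296716677)]) [ 0.632  -0.1     0.2135]
```

```bash
python3 -m jog '[{"fingers":1,"offset":[0,0,-20],"twist":0},{"fingers":1,"offset":[0,0,-55],"twist":0},{"fingers":1,"offset":[0,0,-90],"twist":0},{"fingers":1,"offset":[0,0,-118],"twist":0},{"fingers":1,"offset":[0,0,-118],"twist":0}]' 50
python3 -c "
from h import *
plan([.553,-.0015,.209],1.3)"
```

```text
t: 9.15
eef_pos: [0.4806, -0.2023, 0.2121]
tcp_rot: [0.003, 0.51, 0.86, -0.0]
force: [0.0, -0.5, -2.3]
grip_width: 0.0227
pos [ 0.4806 -0.2023  0.2121] toolx [-0.4803  0.8771 -0.0054] jaw yaw 28.7 offset [141.4 159.9   2.9] twist 27.4 j6 -1.047 F [ 0.0186 -0.4593 -2.3372] w 0.0227 t 9.15
```

```bash
python3 -m jog '[{"fingers":1,"offset":[15,16,0],"twist":3},{"fingers":1,"offset":[40,45,0],"twist":9},{"fingers":1,"offset":[70,78,0],"twist":16},{"fingers":1,"offset":[100,112,0],"twist":23},{"fingers":1,"offset":[124,140,0],"twist":27},{"fingers":1,"offset":[136,154,1],"twist":27},{"fingers":1,"offset":[141,160,2],"twist":27},{"fingers":1,"offset":[141,160,2],"twist":27},{"fingers":1,"offset":[141,160,2],"twist":27}]' 50
python3 -c "
from h import *
plan([.553,-.0015,.209],1.3)
cv2.imwrite('pics/m_w.png',camera('wrist'));cv2.imwrite('pics/m_s.png',camera('scene')); crop(cv2.imread('pics/m_s.png'),280,200,160,120,5,'m_sz.png')
crop(cv2.imread('pics/m_w.png'),250,200,160,120,5,'m_wz.png')"
```

```text
t: 10.05
eef_pos: [0.5518, -0.0019, 0.2056]
tcp_rot: [-0.0, 0.697, 0.717, -0.0]
force: [-0.5, -0.1, -2.7]
grip_width: 0.0229
pos [ 0.5518 -0.0019  0.2056] toolx [-0.0296  0.9996 -0.0003] jaw yaw 1.7 offset [ 0.3  1.2 -3.5] twist 0.4 j6 -0.172 F [-0.5377 -0.0748 -2.7231] w 0.0229 t 10.05
```

View pics/m_w.png

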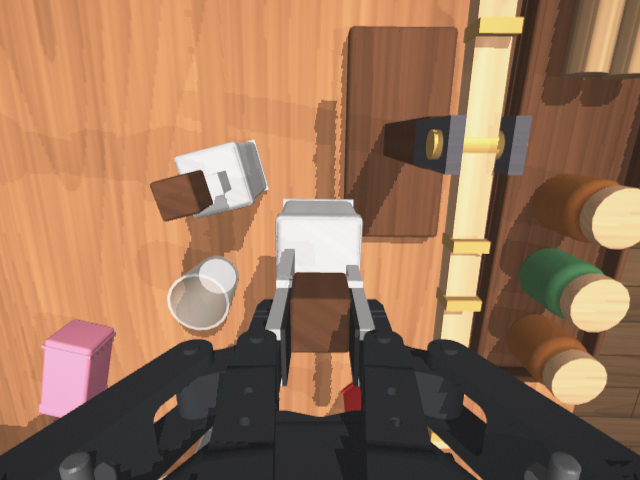

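View pics/m_sz.png

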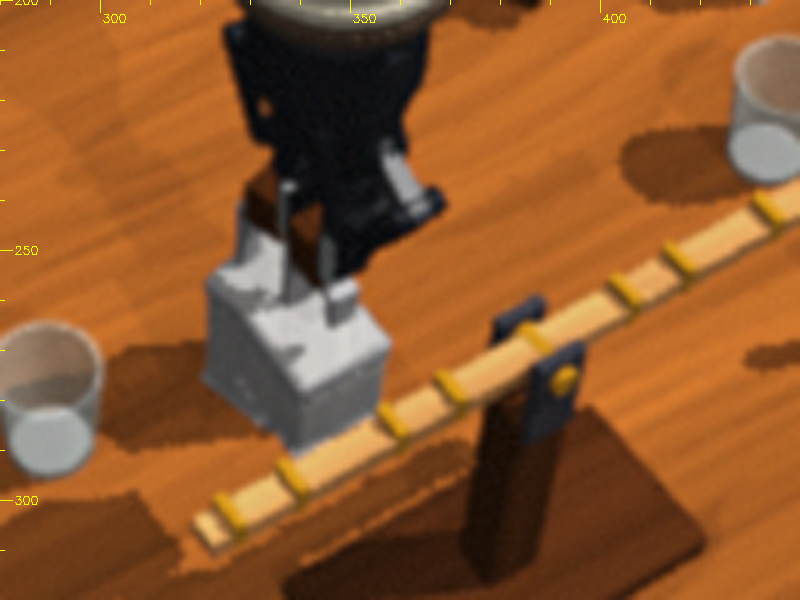

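View pics/m_wz.png

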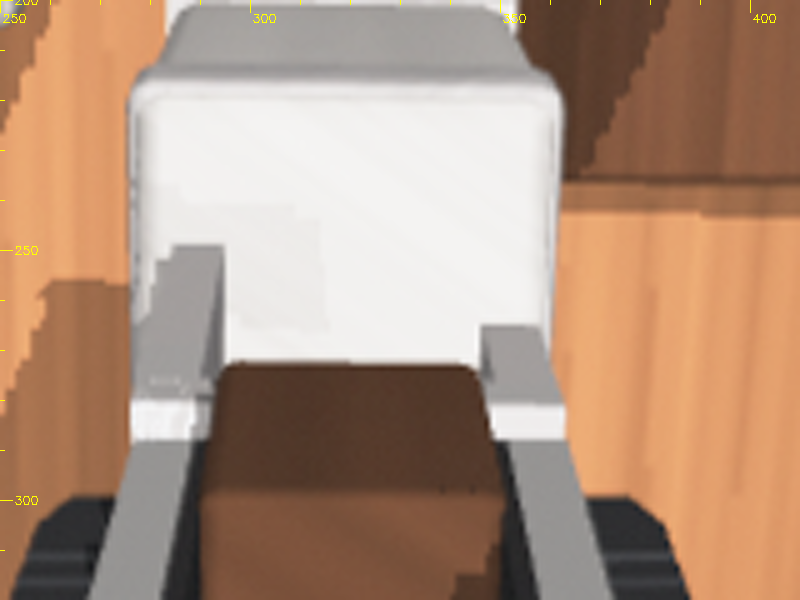

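```bash
python3 -c "
from h import *
C=cal('wrist')
for u,v in [(465,246),(459,303),(481,145),(496,25)]: print(atz('wrist',u,v,.2135,C))
for u,v in [(443,250),(484,246)]: print('bar edges',atz('wrist',u,v,.2135,C))
crop(cv2.imread('pics/m_w.png'),410,210,120,110,6,'m_wz2.png')
"
```

```text
[0.6244 0.0188 0.2135]
[ 0.6257 -0.0126  0.2135]
[0.6248 0.0679 0.2135]
[0.6235 0.1172 0.2135]
bar edges [0.6136 0.0163 0.2135]
bar edges [0.6339 0.019  0.2135]
```

View pics/m_wz2.png

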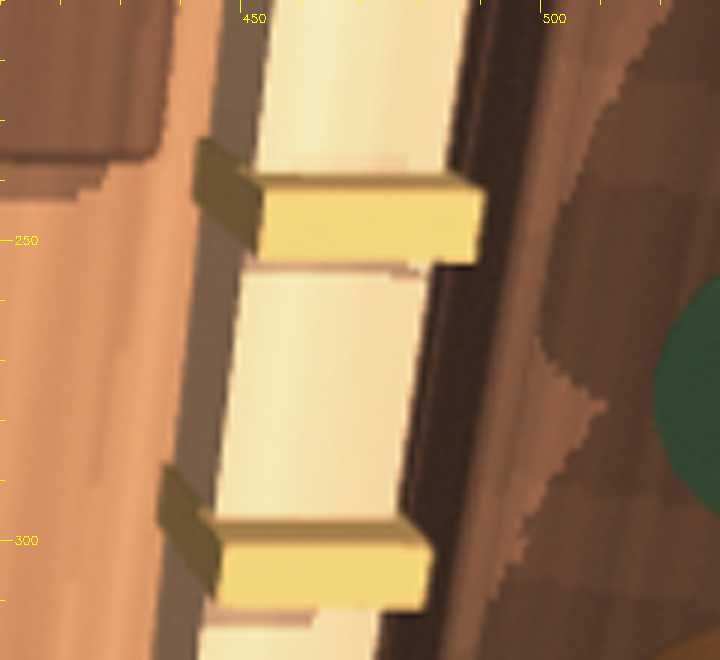

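```bash
python3 -c "
from h import *
C=cal('wrist')
print('bar top edges',atz('wrist',448,275.8,.21,C),atz('wrist',478.3,275,.21,C))
a=[atz('wrist',410+x/6,210+y/6,.2155,C) for x,y in [(263,262),(478,264),(215,520),(405,517)]]
print('collar inner edges (top):',a[0],a[1],'z.21:',atz('wrist',410+225/6,210+520/6,.2155,C))
for zc in (.2325,.229):
  print('crown +y edge',atz('wrist',250+131/5,288,zc,C),atz('wrist',250+568/5,288,zc,C))
print('knob',[atz('wrist',250+x/5,200+492/5,zc+.03,C) for x in(203,502)])
"
```

```text
bar top edges [0.6193 0.0011 0.21  ] [0.6351 0.0021 0.21  ]
collar inner edges (top): [0.6185 0.0152 0.2155] [0.6364 0.0155 0.2155] z.21: [ 0.6183 -0.0083  0.2155]
crown +y edge [0.5316 0.0016 0.2325] [0.5721 0.0028 0.2325]
crown +y edge [0.5312 0.     0.229 ] [0.5726 0.0012 0.229 ]
knob [array([0.5403, 0.0092, 0.259 ]), array([0.5634, 0.0098, 0.259 ])]
```

```bash
python3 -m jog '[{"fingers":1,"offset":[2,0,-4],"twist":0},{"fingers":1,"offset":[4,5,-4],"twist":0},{"fingers":1,"offset":[4,15,-4],"twist":0},{"fingers":1,"offset":[4,27,-4],"twist":0},{"fingers":1,"offset":[4,36,-4],"twist":0},{"fingers":1,"offset":[4,40,-4],"twist":0},{"fingers":1,"offset":[4,40,-4],"twist":0}]' 50
python3 -c "
from h import *
plan([.627,.0022+.004,.209],1.5)
cv2.imwrite('pics/n_w.png',camera('wrist'));cv2.imwrite('pics/n_s.png',camera('scene')); crop(cv2.imread('pics/n_s.png'),280,200,160,120,5,'n_sz.png')
crop(cv2.imread('pics/n_w.png'),260,220,160,120,5,'n_wz.png')"
```

```text
t: 10.85
eef_pos: [0.5924, 0.0041, 0.2093]
tcp_rot: [-0.0, 0.696, 0.718, -0.0]
force: [0.4, -0.2, -2.1]
grip_width: 0.023
pos [0.5924 0.0041 0.2093] toolx [-0.0299  0.9996 -0.    ] jaw yaw 1.7 offset [ 1.1 34.6  0.2] twist 0.2 j6 -0.153 F [ 0.3992 -0.212  -2.0632] w 0.0230 t 10.85
```

View pics/n_wz.png

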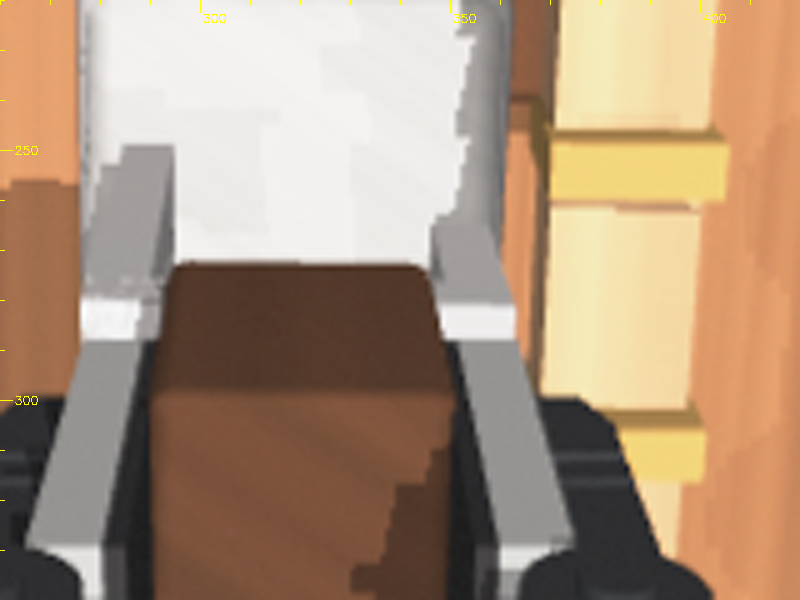

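View pics/n_sz.png

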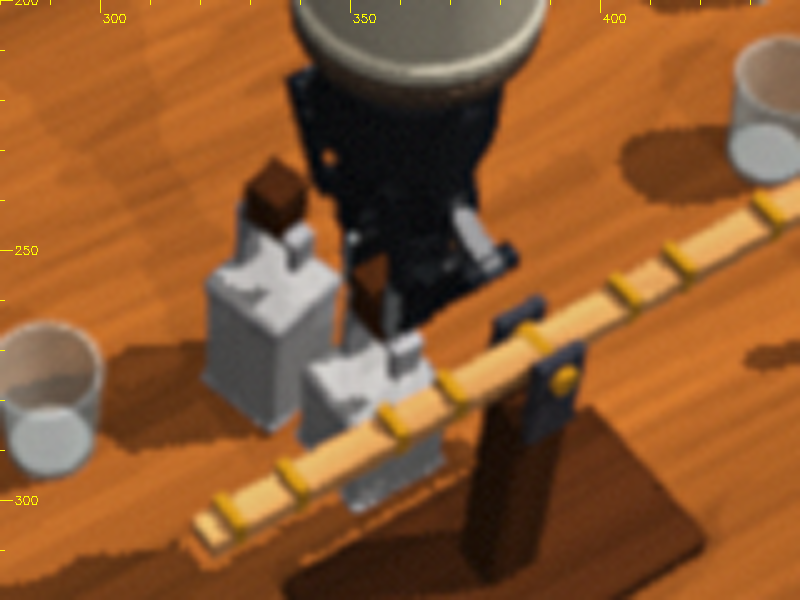

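```bash
cat >> h.py <<'E'
def hang(ue1,ue2,ve,L,Rr,bl,br,vm,zc,zb=.2155):
    """crown +y top edge from (ue1..ue2, ve) at crown-top zc; collar inner edges px L,Rr at zb; bar top edges bl,br at row vm"""
    C=cal('wrist')
    e1=atz('wrist',ue1,ve,zc,C);e2=atz('wrist',ue2,ve,zc,C)
    l=atz('wrist',*L,zb,C); r=atz('wrist',*Rr,zb,C)
    b1=atz('wrist',bl,vm,zb-.0055,C);b2=atz('wrist',br,vm,zb-.0055,C)
    print('crown w',np.linalg.norm(e1-e2),'centre x',(e1[0]+e2[0])/2,'y',(e1[1]+e2[1])/2-.007)
    print('place y',l[1],r[1],'mid',(l[1]+r[1])/2,'x',b1[0],b2[0],'mid',(b1[0]+b2[0])/2)
E
python3 -c "
from h import *
hang(260+80/5,260+515/5,287.6,(390,260.6),(390,306),260+545/5,260+693/5,280,.2362)"
```

```text
crown w 0.04031189709431345 centre x 0.5916888545980747 y 0.0015819059764825344
place y 0.015611593515543636 -0.009997168010894592 mid 0.002807212752324522 x 0.6185318405471871 0.6344649925104159 mid 0.6264984165288014
```

```bash
python3 -m jog '[{"fingers":1,"offset":[0,8,0],"twist":0},{"fingers":1,"offset":[0,20,0],"twist":0},{"fingers":1,"offset":[0,30,0],"twist":0},{"fingers":1,"offset":[0,35,0],"twist":0},{"fingers":1,"offset":[0,35,0],"twist":0},{"fingers":1,"offset":[0,35,0],"twist":0}]' 50
python3 -c "
from h import *
plan([.627,.0022+.004,.209],1.5)
cv2.imwrite('pics/o_w.png',camera('wrist'));cv2.imwrite('pics/o_s.png',camera('scene')); crop(cv2.imread('pics/o_s.png'),280,200,160,120,5,'o_sz.png')
crop(cv2.imread('pics/o_w.png'),260,220,160,120,5,'o_wz.png')"
```

```text
t: 11.55
eef_pos: [0.6268, 0.0052, 0.2097]
tcp_rot: [-0.0, 0.696, 0.718, -0.0]
force: [-0.5, -0.9, -1.9]
grip_width: 0.0229
pos [0.6268 0.0052 0.2097] toolx [-0.0299  0.9996 -0.0001] jaw yaw 1.7 offset [1.  0.2 0.7] twist 0.2 j6 -0.144 F [-0.5248 -0.9336 -1.8786] w 0.0229 t 11.55
```

View pics/o_wz.png

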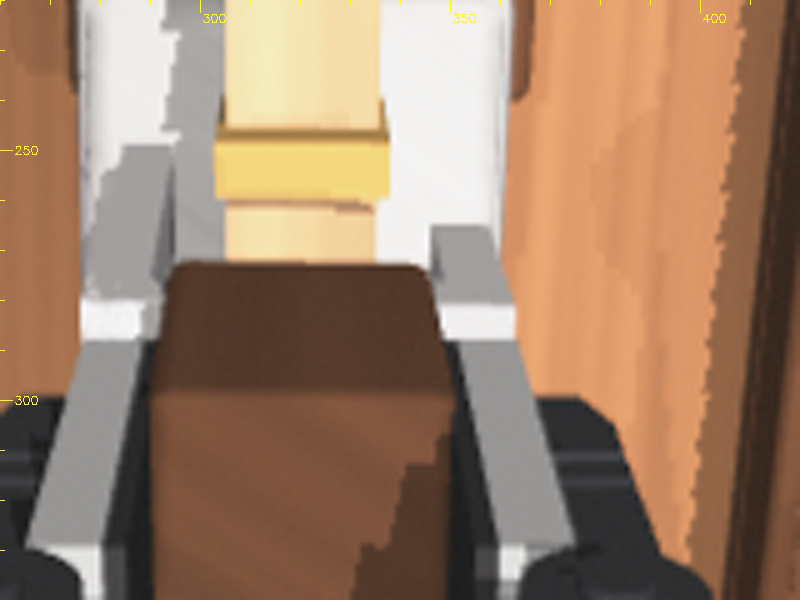

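View pics/o_sz.png

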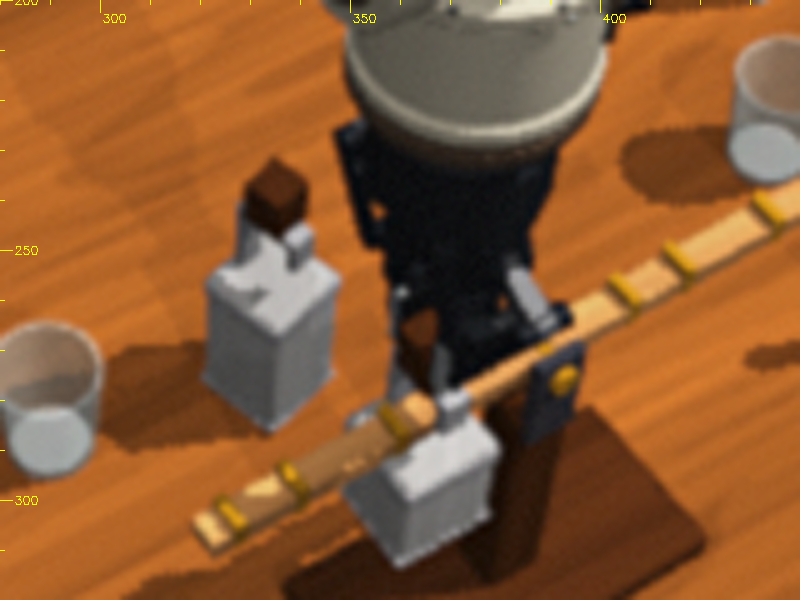

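The bar is now inside the hook window, with the collars at (320,250) either side of the strap. Next I'll lower it.

```bash
python3 -m jog '[{"fingers":1,"offset":[0,0,6],"twist":0},{"fingers":1,"offset":[0,0,12],"twist":0},{"fingers":1,"offset":[0,0,17],"twist":0},{"fingers":1,"offset":[0,0,20],"twist":0},{"fingers":1,"offset":[0,0,22],"twist":0},{"fingers":1,"offset":[0,0,24],"twist":0},{"fingers":1,"offset":[0,0,24],"twist":0}]' 50
python3 -c "
from h import *
plan([.627,.0022+.004,.209],1.5)
cv2.imwrite('pics/p_w.png',camera('wrist'));cv2.imwrite('pics/p_s.png',camera('scene')); crop(cv2.imread('pics/p_s.png'),280,200,160,120,5,'p_sz.png')
crop(cv2.imread('pics/p_w.png'),260,220,160,120,5,'p_wz.png')"
```

```text
t: 12.35
eef_pos: [0.6269, 0.005, 0.1858]
tcp_rot: [0.0, 0.697, 0.718, -0.0]
force: [-1.6, -0.4, 0.6]
grip_width: 0.023
pos [0.6269 0.005  0.1858] toolx [-0.0297  0.9996 -0.0003] jaw yaw 1.7 offset [  1.2   0.2 -23.2] twist 0.2 j6 -0.144 F [-1.6474 -0.4324  0.6128] w 0.0230 t 12.35
```

View pics/p_wz.png

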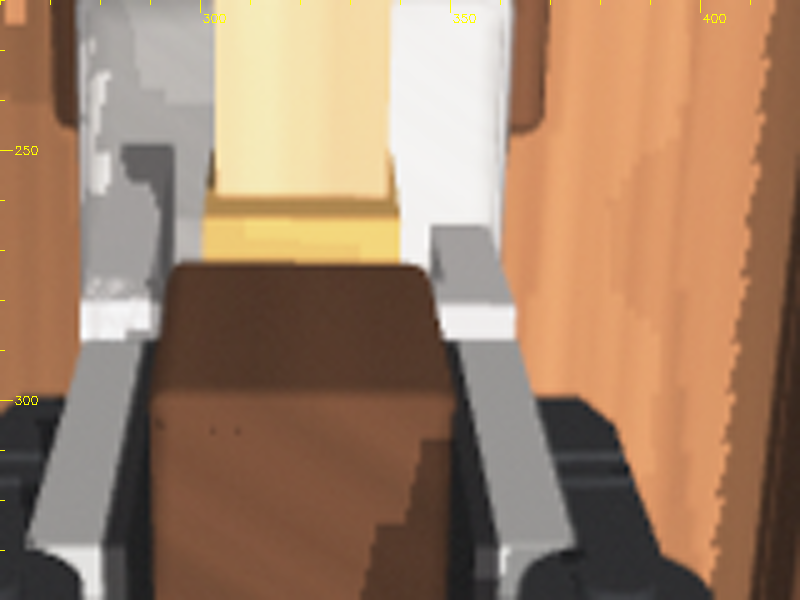

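View pics/p_sz.png

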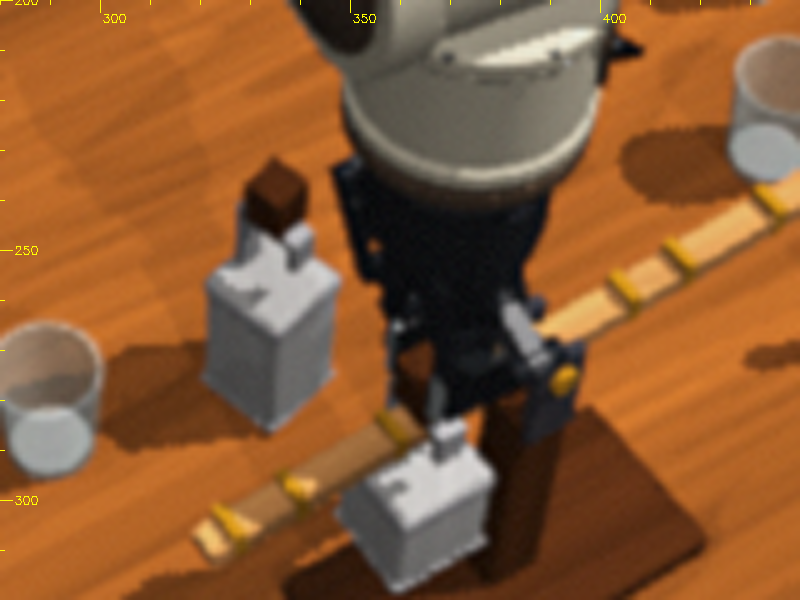

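```bash
python3 -m jog '[{"fingers":0.2,"offset":[0,0,0],"twist":0},{"fingers":0.2,"offset":[0,0,0],"twist":0},{"fingers":0.1,"offset":[0,0,0],"twist":0},{"fingers":0,"offset":[0,0,-10],"twist":0},{"fingers":0,"offset":[0,0,-30],"twist":0},{"fingers":0,"offset":[0,0,-60],"twist":0},{"fingers":0,"offset":[0,0,-80],"twist":0},{"fingers":0,"offset":[0,0,-80],"twist":0}]' 50
python3 -c "
from h import *
plan([.48,.03,.25],1.5)
cv2.imwrite('pics/q_w.png',camera('wrist'));cv2.imwrite('pics/q_s.png',camera('scene')); crop(cv2.imread('pics/q_s.png'),280,200,160,120,5,'q_sz.png')
crop(cv2.imread('pics/q_w.png'),260,220,160,120,5,'q_wz.png')"
```

```text
t: 13.25
eef_pos: [0.6278, 0.0051, 0.2698]
tcp_rot: [0.002, 0.696, 0.718, 0.002]
force: [-0.6, -0.2, 0.5]
grip_width: 0.0428
pos [0.6278 0.0051 0.2698] toolx [-0.0298  0.9996 -0.0008] jaw yaw 1.7 offset [  29.3 -147.1   19. ] twist 0.2 j6 -0.144 F [-0.555  -0.1864  0.4892] w 0.0428 t 13.25
```

View pics/q_w.png

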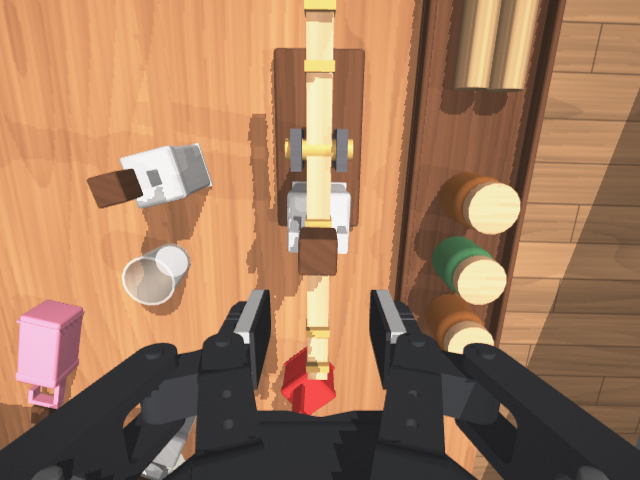

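View pics/q_sz.png

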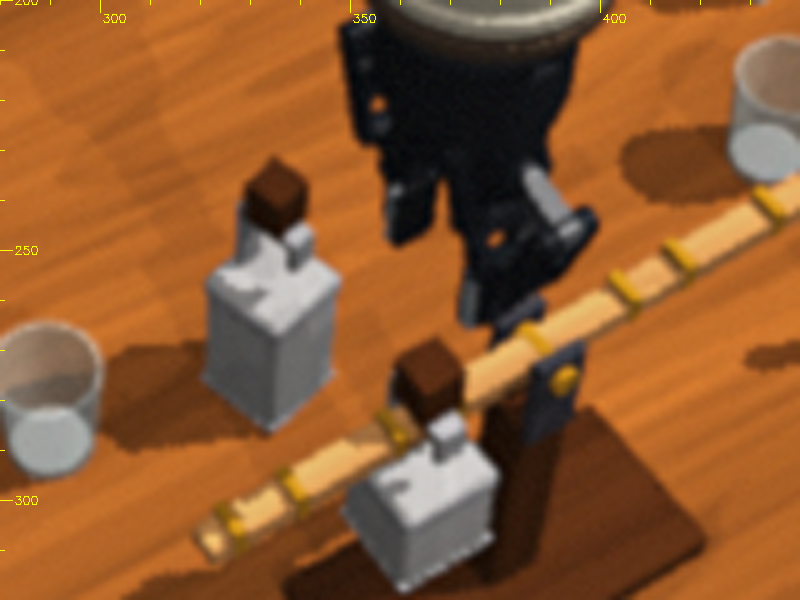

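```bash
python3 -m jog '[{"fingers":0,"offset":[5,-20,0],"twist":-3},{"fingers":0,"offset":[15,-60,5],"twist":-9},{"fingers":0,"offset":[28,-105,10],"twist":-14},{"fingers":0,"offset":[35,-145,18],"twist":-14},{"fingers":0,"offset":[36,-163,20],"twist":-14},{"fingers":0,"offset":[36,-163,20],"twist":-14}]' 50
python3 -c "
from h import *
plan([.48,.03,.25],15.8)
cv2.imwrite('pics/r_w.png',camera('wrist'))
crop(cv2.imread('pics/r_w.png'),250,190,140,110,5,'r_wz.png')"
```

```text
t: 13.95
eef_pos: [0.4607, 0.0367, 0.2455]
tcp_rot: [-0.0, 0.604, 0.797, -0.0]
force: [1.0, -0.3, 0.4]
grip_width: 0.0422
pos [0.4607 0.0367 0.2455] toolx [-0.2712  0.9625  0.    ] jaw yaw 15.7 offset [-11.6  16.7  -4.5] twist -0.1 j6 -0.362 F [ 1.0295 -0.3406  0.3752] w 0.0422 t 13.95
```

View pics/r_w.png

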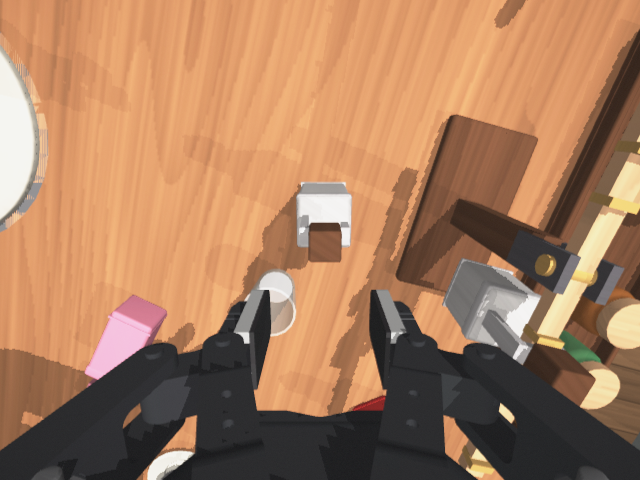

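View pics/r_wz.png

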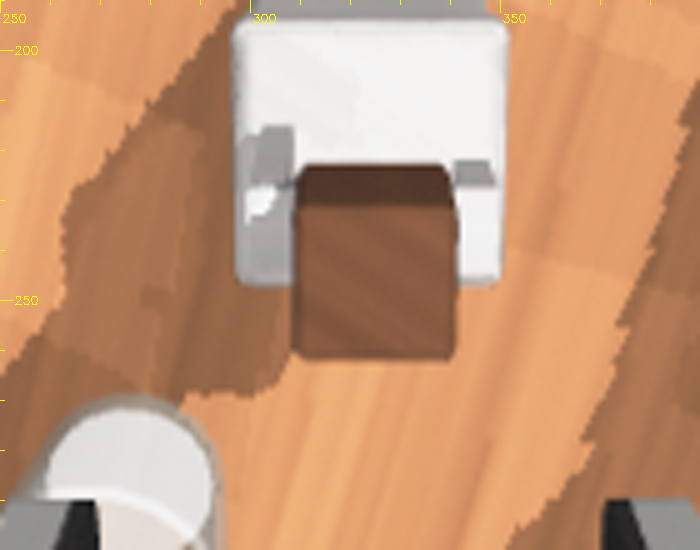

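```bash
python3 -c "
from h import *
C=cal('wrist')
c=[atz('wrist',250+x/5,190+y/5,.178,C) for x,y in [(297,205),(458,205),(456,358),(292,358)]]
print([np.linalg.norm(c[i]-c[i-1]) for i in range(4)])
m=np.mean(c,0); e=c[1]-c[0]+c[2]-c[3]; ang=np.degrees(np.arctan2(e[1],e[0])); print(m,ang)
plan([m[0],m[1],.1235],ang)"
```

```text
[np.float64(0.023117081386525486), np.float64(0.022934375503858052), np.float64(0.023100930672261762), np.float64(0.02395355568410532)]
[0.4674 0.0329 0.178 ] 15.71678053602883
pos [0.4621 0.0365 0.2456] toolx [-0.2709  0.9626 -0.0001] jaw yaw 15.7 offset [ -4.8   4.2 122.1] twist 0.0 j6 -0.362 F [ 1.267   0.8855 -0.1341] w 0.0427 t 14.00
```

```bash
python3 -m jog '[{"fingers":0,"offset":[-7,4,20],"twist":0},{"fingers":0,"offset":[-7,4,60],"twist":0},{"fingers":0,"offset":[-7,4,95],"twist":0},{"fingers":0,"offset":[-7,4,118],"twist":0},{"fingers":0,"offset":[-7,4,122],"twist":0},{"fingers":0,"offset":[-7,4,122],"twist":0},{"fingers":1,"offset":[-7,4,122],"twist":0},{"fingers":1,"offset":[-7,4,122],"twist":0},{"fingers":1,"offset":[-7,4,122],"twist":0},{"fingers":1,"offset":[-7,4,122],"twist":0}]' 50
python3 -c "
from h import *
plan([.4674,.0329,.121],15.7)
cv2.imwrite('pics/s_w.png',camera('wrist'))"
```

```text
t: 15.0
eef_pos: [0.4693, 0.0305, 0.1253]
tcp_rot: [0.001, 0.604, 0.797, 0.0]
force: [-2.4, -0.6, 6.9]
grip_width: 0.023
pos [0.4693 0.0305 0.1253] toolx [-0.2707  0.9626 -0.001 ] jaw yaw 15.7 offset [ 2.8 -1.2  4.3] twist 0.0 j6 -0.373 F [-2.426  -0.5856  6.9405] w 0.0230 t 15.00
```

View pics/s_w.png

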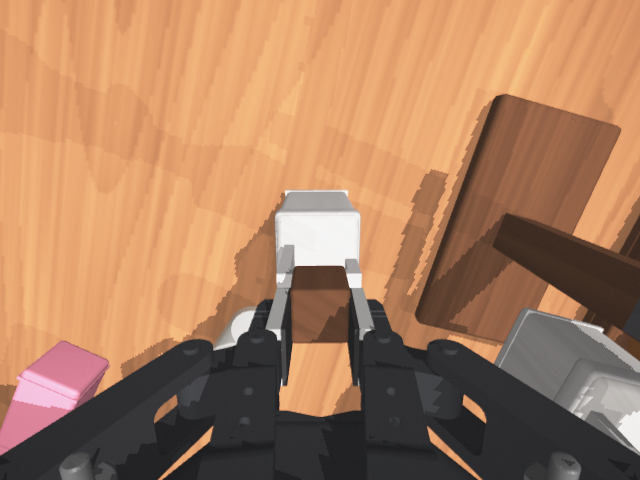

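```bash
python3 -m jog '[{"fingers":1,"offset":[0,0,-15],"twist":0},{"fingers":1,"offset":[0,0,-45],"twist":0},{"fingers":1,"offset":[0,0,-75],"twist":0},{"fingers":1,"offset":[0,0,-94],"twist":0},{"fingers":1,"offset":[0,0,-94],"twist":0}]' 50
python3 -c "
from h import *
plan([.549,.217,.221],1.5)"
```

```text
t: 15.55
eef_pos: [0.4698, 0.0305, 0.2208]
tcp_rot: [0.002, 0.604, 0.797, 0.001]
force: [0.4, -0.3, -3.6]
grip_width: 0.0228
pos [0.4698 0.0305 0.2208] toolx [-0.2708  0.9626 -0.0019] jaw yaw 15.7 offset [158.  126.7   0. ] twist 14.2 j6 -0.373 F [ 0.4266 -0.2952 -3.6167] w 0.0228 t 15.55
```

```bash
python3 -m jog '[{"fingers":1,"offset":[16,13,0],"twist":2},{"fingers":1,"offset":[46,37,0],"twist":5},{"fingers":1,"offset":[80,64,0],"twist":9},{"fingers":1,"offset":[115,92,0],"twist":12},{"fingers":1,"offset":[140,113,0],"twist":14},{"fingers":1,"offset":[154,124,0],"twist":14},{"fingers":1,"offset":[158,127,0],"twist":14},{"fingers":1,"offset":[158,127,0],"twist":14},{"fingers":1,"offset":[158,127,0],"twist":14}]' 50
python3 -c "
from h import *
plan([.549,.217,.221],1.5)
cv2.imwrite('pics/t_w.png',camera('wrist'));cv2.imwrite('pics/t_s.png',camera('scene')); crop(cv2.imread('pics/t_s.png'),330,160,160,120,5,'t_sz.png')
crop(cv2.imread('pics/t_w.png'),260,200,240,180,3,'t_wz.png')"
```

```text
t: 16.45
eef_pos: [0.5479, 0.2162, 0.2176]
tcp_rot: [0.0, 0.697, 0.717, -0.0]
force: [-0.1, 0.2, -3.0]
grip_width: 0.0227
pos [0.5479 0.2162 0.2176] toolx [-0.0295  0.9996 -0.0005] jaw yaw 1.7 offset [ 0.8  1.1 -3.4] twist 0.2 j6 0.216 F [-0.0855  0.2001 -2.9856] w 0.0227 t 16.45
```

View pics/t_wz.png

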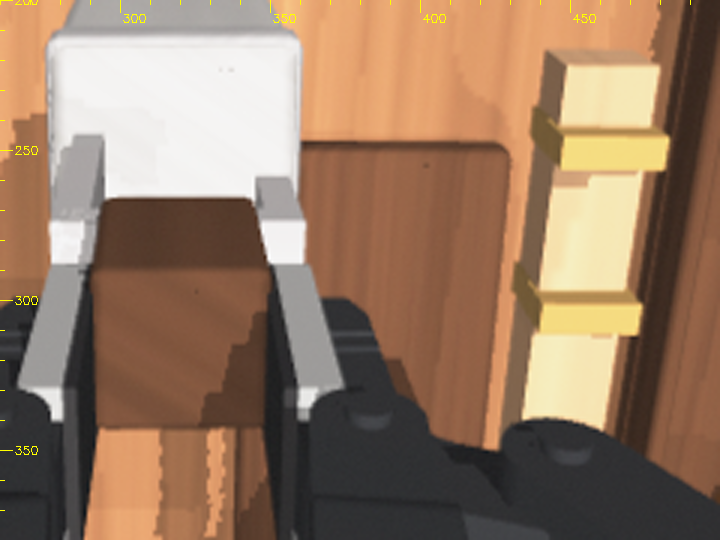

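View pics/t_sz.png

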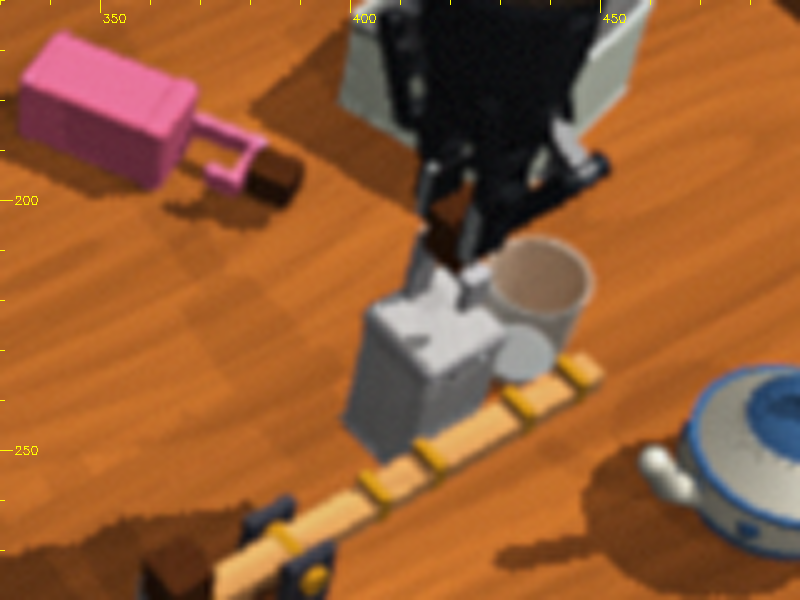

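```bash
python3 -c "
from h import *
for k in (.0167,.0209): hang(276,361.7,288.3,(467,256.7),(454,301),443,472.3,278,.2176+k+.006,.2218)
print(proj('scene',[.6235,.2475,.21+.18*.042]),proj('scene',[.6235,.2475,.21]))"
```

```text
crown w 0.040831492698403984 centre x 0.5475945636240216 y 0.21132471194264288
place y 0.23012730919060145 0.2048632695707429 mid 0.2174952893806722 x 0.6151856540735392 0.6311203661409658 mid 0.6231530101072524
crown w 0.03974997105127874 centre x 0.5475481599793746 y 0.2131778757843113
place y 0.23012730919060145 0.2048632695707429 mid 0.2174952893806722 x 0.6151856540735392 0.6311203661409658 mid 0.6231530101072524
[449.2767 232.0307] [448.6172 234.0277]
```

```bash
python3 -m jog '[{"fingers":1,"offset":[2,0,0],"twist":0},{"fingers":1,"offset":[3,5,0],"twist":0},{"fingers":1,"offset":[3,15,0],"twist":0},{"fingers":1,"offset":[3,27,0],"twist":0},{"fingers":1,"offset":[3,36,0],"twist":0},{"fingers":1,"offset":[3,40,0],"twist":0},{"fingers":1,"offset":[3,40,0],"twist":0}]' 50
python3 -c "
from h import *
plan([.623,.2175,.2176],1.5)
cv2.imwrite('pics/u_w.png',camera('wrist'));cv2.imwrite('pics/u_s.png',camera('scene')); crop(cv2.imread('pics/u_s.png'),370,170,100,90,8,'u_sz.png')
crop(cv2.imread('pics/u_w.png'),260,220,160,120,5,'u_wz.png')"
```

```text
t: 17.25
eef_pos: [0.5886, 0.2212, 0.2173]
tcp_rot: [-0.0, 0.697, 0.717, -0.0]
force: [-0.6, 0.9, -4.1]
grip_width: 0.0226
pos [0.5886 0.2212 0.2173] toolx [-0.0296  0.9996 -0.0002] jaw yaw 1.7 offset [-4.7 34.3 -0.4] twist 0.2 j6 0.208 F [-0.594   0.8882 -4.071 ] w 0.0226 t 17.25
```

View pics/u_wz.png

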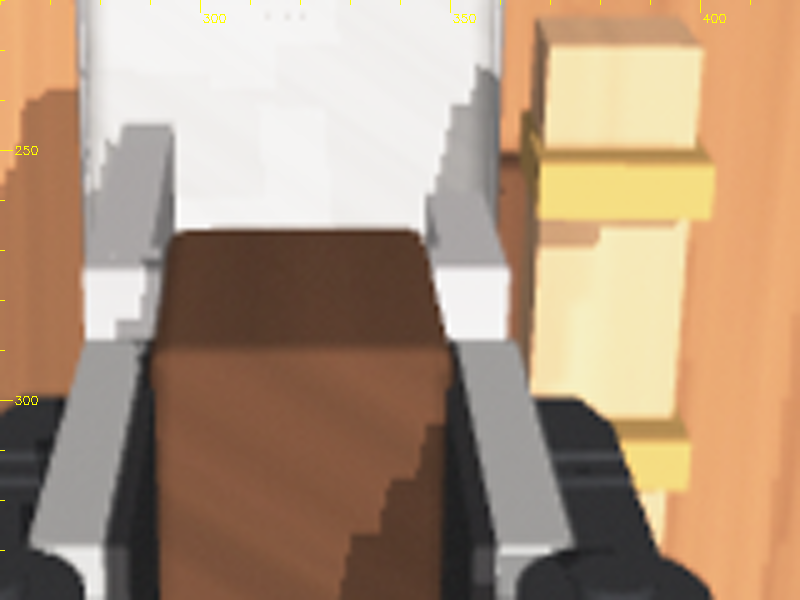

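View pics/u_sz.png

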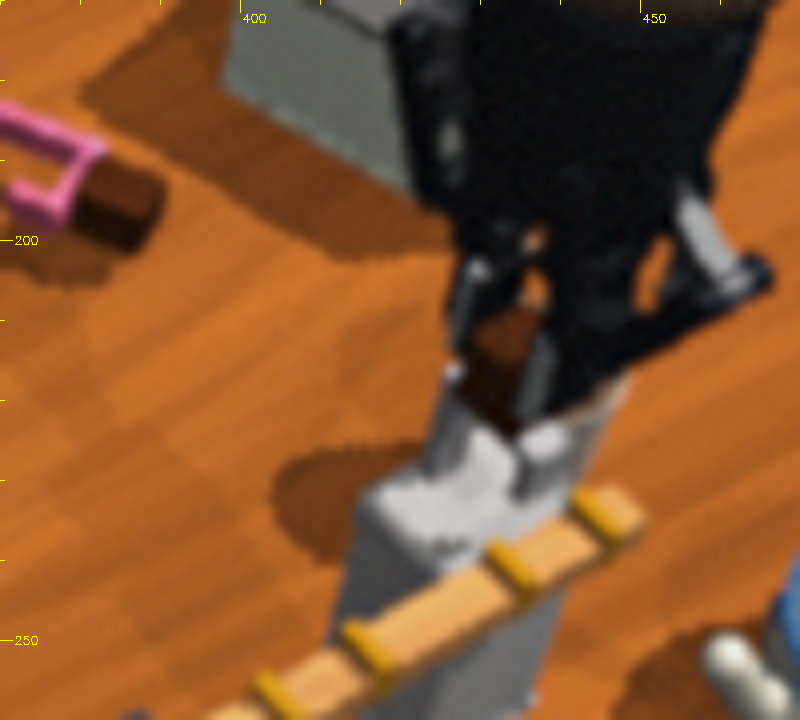

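```bash
python3 -c "
from h import *
for k in (.0167,.0209,.025): hang(276.6,361.6,273,(390,220+218/5),(385,220+437/5),260+533/5,260+680/5,285,.2173+k+.006,.2218)
C=cal('wrist')
# knob top +y edge & tip bottom check
for zz in (.2173+.0167+.036,.2173+.021+.036): print(atz('wrist',260+155/5,220+347/5,zz,C),atz('wrist',260+448/5,220+347/5,zz,C))
print('a:');hang(276,363,279.6,(390,260.6),(390,306),260+545/5,260+693/5,280,.2362)
"
```

```text
crown w 0.039963351623252506 centre x 0.5874437627200553 y 0.2243307371678232
place y 0.23053346619186343 0.20541243736380005 mid 0.21797295177783174 x 0.6138078320754947 0.6298501162553147 mid 0.6218289741654047
crown w 0.03890440194879979 centre x 0.5874017964991016 y 0.22597706759747388
place y 0.23053346619186343 0.20541243736380005 mid 0.21797295177783174 x 0.6138078320754947 0.6298501162553147 mid 0.6218289741654047
crown w 0.03787066536183404 centre x 0.5873608294738849 y 0.22758419968356147
place y 0.23053346619186343 0.20541243736380005 mid 0.21797295177783174 x 0.6138078320754947 0.6298501162553147 mid 0.6218289741654047
[0.5765 0.236  0.27  ] [0.5991 0.2367 0.27  ]
[0.5768 0.2379 0.2743] [0.5987 0.2386 0.2743]
a:
crown w 0.04211655594558136 centre x 0.5877764008607015 y 0.21942994917752015
place y 0.229997360458201 0.20321638850847631 mid 0.21660687448333865 x 0.6159207517599807 0.6325603815701174 mid 0.624240566665049
```

The white strip is the crown's top face, so the tin sits about 6 mm too far to +y. I'll correct that and raise 2 mm before advancing.

```bash
python3 -m jog '[{"fingers":1,"offset":[-4,0,-2],"twist":0},{"fingers":1,"offset":[-7,0,-2],"twist":0},{"fingers":1,"offset":[-7,5,-2],"twist":0},{"fingers":1,"offset":[-7,15,-2],"twist":0},{"fingers":1,"offset":[-7,27,-2],"twist":0},{"fingers":1,"offset":[-7,35,-2],"twist":0},{"fingers":1,"offset":[-7,35,-2],"twist":0},{"fingers":1,"offset":[-7,35,-2],"twist":0}]' 50
python3 -c "
from h import *
plan([.623,.2175,.2176],1.5)
cv2.imwrite('pics/v_w.png',camera('wrist'));cv2.imwrite('pics/v_s.png',camera('scene')); crop(cv2.imread('pics/v_s.png'),370,170,100,90,8,'v_sz.png')
crop(cv2.imread('pics/v_w.png'),260,220,160,120,5,'v_wz.png')"
```

```text
t: 18.15
eef_pos: [0.6232, 0.2154, 0.2194]
tcp_rot: [-0.0, 0.697, 0.718, -0.0]
force: [-0.1, -1.0, -2.1]
grip_width: 0.0229
pos [0.6232 0.2154 0.2194] toolx [-0.0297  0.9996 -0.0002] jaw yaw 1.7 offset [ 2.1 -0.2  1.8] twist 0.2 j6 0.186 F [-0.1112 -1.019  -2.065 ] w 0.0229 t 18.15
```

View pics/v_wz.png

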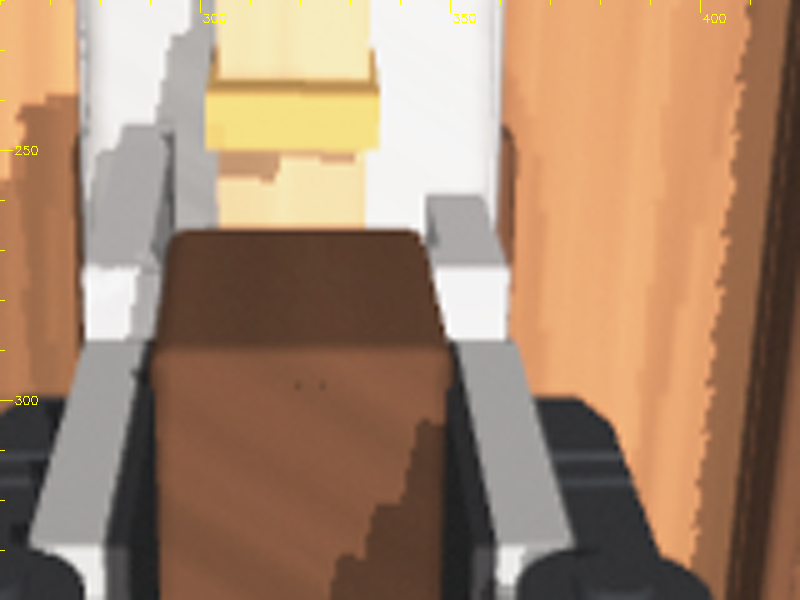

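View pics/v_sz.png

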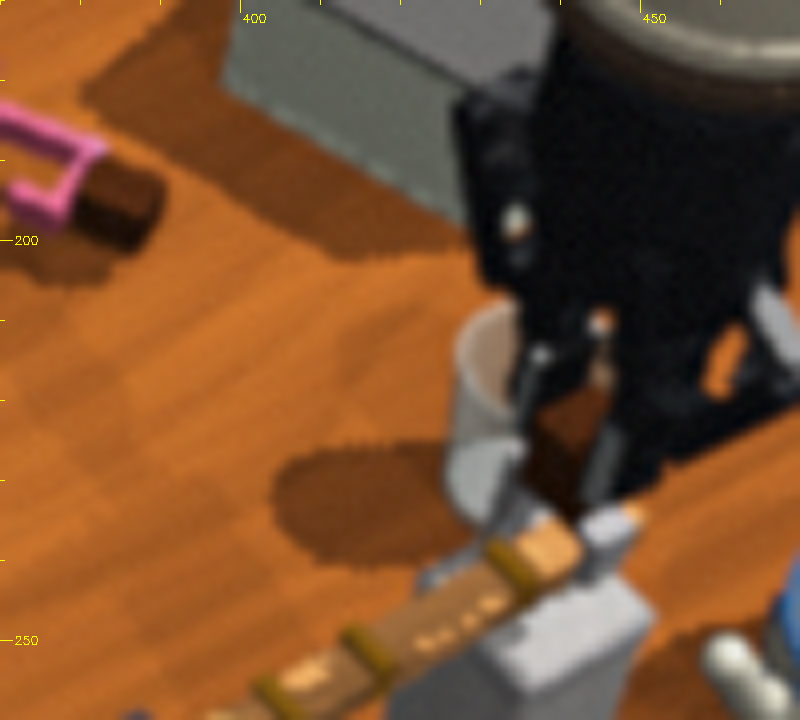

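```bash
python3 -c "
from h import *
C=cal('wrist')
print(atz('wrist',320,250,.2218,C),atz('wrist',320,273,.2421,C), atz('wrist',260+216/5,260,.2163,C),atz('wrist',260+366/5,260,.2163,C),atz('wrist',276.6,273,.2421,C),atz('wrist',361.6,273,.2421,C))"
```

```text
[0.6228 0.2303 0.2218] [0.6229 0.2254 0.2421] [0.6139 0.2226 0.2163] [0.6301 0.223  0.2163] [0.6025 0.2248 0.2421] [0.6424 0.226  0.2421]
```

```bash
python3 -m jog '[{"fingers":1,"offset":[0,0,7],"twist":0},{"fingers":1,"offset":[0,0,14],"twist":0},{"fingers":1,"offset":[0,0,19],"twist":0},{"fingers":1,"offset":[0,0,22],"twist":0},{"fingers":1,"offset":[0,0,25],"twist":0},{"fingers":1,"offset":[0,0,28],"twist":0},{"fingers":1,"offset":[0,0,31],"twist":0},{"fingers":1,"offset":[0,0,34],"twist":0},{"fingers":1,"offset":[0,0,36],"twist":0},{"fingers":1,"offset":[0,0,36],"twist":0}]' 50
python3 -c "
from h import *
plan([.623,.2175,.2176],1.5)
cv2.imwrite('pics/w_w.png',camera('wrist'));cv2.imwrite('pics/w_s.png',camera('scene')); crop(cv2.imread('pics/w_s.png'),310,170,160,150,5,'w_sz.png')
crop(cv2.imread('pics/w_w.png'),260,220,160,120,5,'w_wz.png')"
```

```text
t: 19.25
eef_pos: [0.6232, 0.2154, 0.1835]
tcp_rot: [-0.0, 0.696, 0.718, -0.0]
force: [-0.3, 0.6, -0.3]
grip_width: 0.0226
pos [0.6232 0.2154 0.1835] toolx [-0.0298  0.9996 -0.0001] jaw yaw 1.7 offset [  2.1  -0.2 -34.1] twist 0.2 j6 0.186 F [-0.3484  0.6485 -0.3264] w 0.0226 t 19.25
```

View pics/w_wz.png

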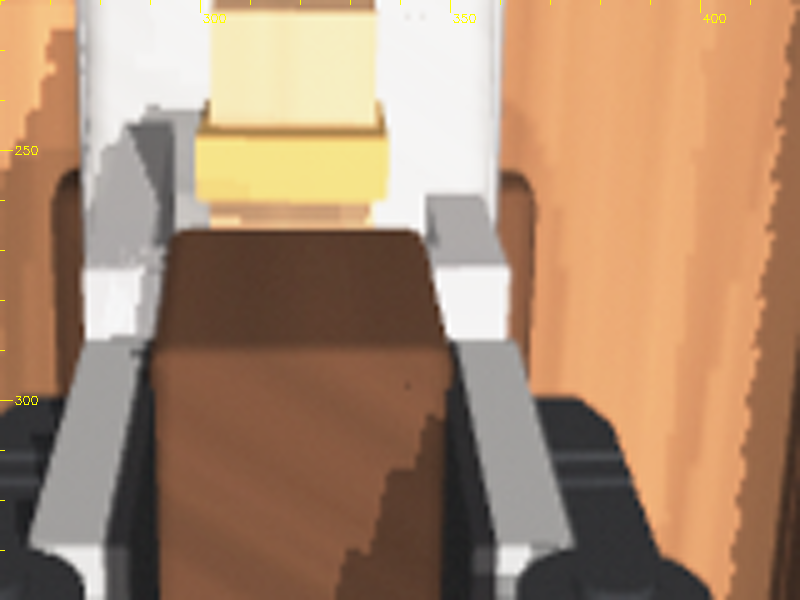

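View pics/w_sz.png

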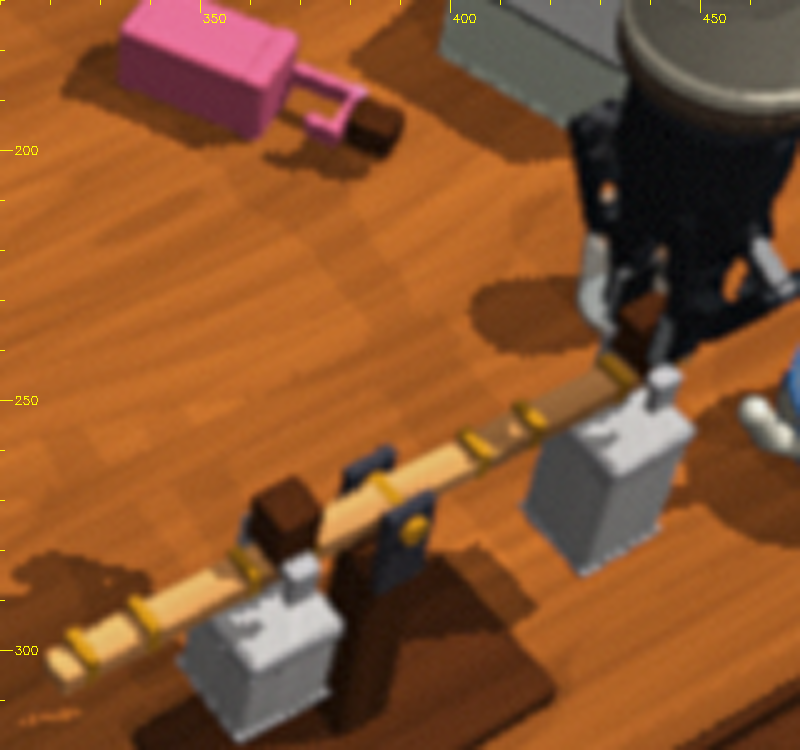

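```bash
python3 -m jog '[{"fingers":1,"offset":[0,0,2],"twist":0},{"fingers":1,"offset":[0,0,4],"twist":0},{"fingers":1,"offset":[0,0,5],"twist":0},{"fingers":1,"offset":[0,0,5],"twist":0},{"fingers":1,"offset":[0,0,5],"twist":0}]' 50
python3 -c "
from h import *
plan([.623,.2175,.2176],1.5)"
```

```text
t: 19.85
eef_pos: [0.6233, 0.2153, 0.1788]
tcp_rot: [0.0, 0.697, 0.718, -0.0]
force: [-0.8, 0.8, 0.3]
grip_width: 0.0227
pos [0.6233 0.2153 0.1788] toolx [-0.0298  0.9996 -0.0002] jaw yaw 1.7 offset [  2.2  -0.2 -38.8] twist 0.2 j6 0.186 F [-0.7623  0.7584  0.2725] w 0.0227 t 19.85
```

```bash
python3 -m jog '[{"fingers":0.2,"offset":[0,0,0],"twist":0},{"fingers":0.2,"offset":[0,0,0],"twist":0},{"fingers":0.1,"offset":[0,0,0],"twist":0},{"fingers":0,"offset":[0,0,-10],"twist":0},{"fingers":0,"offset":[0,0,-30],"twist":0},{"fingers":0,"offset":[0,0,-60],"twist":0},{"fingers":0,"offset":[0,0,-90],"twist":0},{"fingers":0,"offset":[0,0,-90],"twist":0}]' 50
python3 -c "
from h import *
plan([.42,-.31,.22],-22)
cv2.imwrite('pics/x_w.png',camera('wrist'));cv2.imwrite('pics/x_s.png',camera('scene')); crop(cv2.imread('pics/x_s.png'),310,190,160,120,5,'x_sz.png')"
```

```text
t: 20.65
eef_pos: [0.6242, 0.2156, 0.2742]
tcp_rot: [0.002, 0.696, 0.718, 0.003]
force: [-0.8, -0.3, 0.3]
grip_width: 0.0425
pos [0.6242 0.2156 0.2742] toolx [-0.0299  0.9996  0.0012] jaw yaw 1.7 offset [-519.3 -220.2   52.2] twist 23.7 j6 0.186 F [-0.7762 -0.2675  0.2998] w 0.0425 t 20.65
```

View pics/x_w.png

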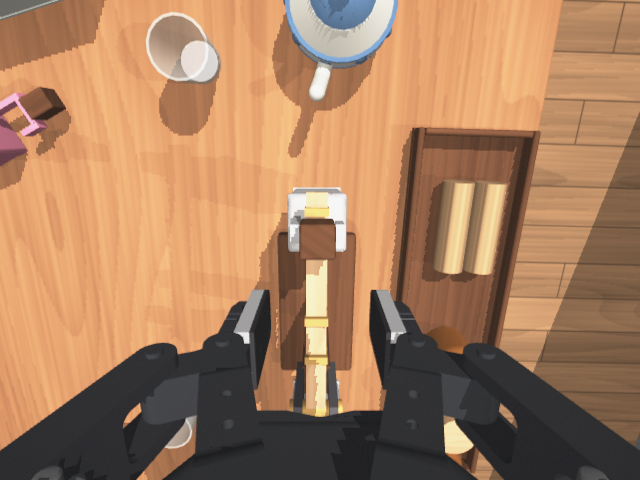

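View pics/x_sz.png

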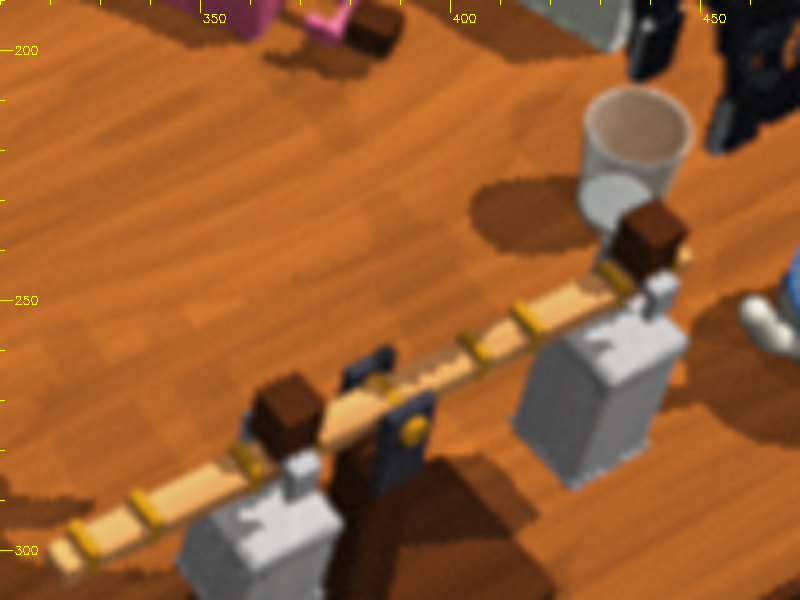

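```bash
python3 -m jog '[{"fingers":0,"offset":[-20,-20,0],"twist":0},{"fingers":0,"offset":[-60,-45,0],"twist":2},{"fingers":0,"offset":[-105,-65,0],"twist":4},{"fingers":0,"offset":[-150,-85,0],"twist":6},{"fingers":0,"offset":[-195,-105,0],"twist":9},{"fingers":0,"offset":[-240,-125,0],"twist":12},{"fingers":0,"offset":[-285,-145,0],"twist":15},{"fingers":0,"offset":[-330,-160,0],"twist":18},{"fingers":0,"offset":[-375,-180,0],"twist":21},{"fingers":0,"offset":[-420,-195,10],"twist":24}]' 50
python3 -c "
from h import *
plan([.42,-.31,.22],-22)"
```

```text
t: 21.75
eef_pos: [0.4396, -0.2119, 0.2592]
tcp_rot: [0.001, 0.831, 0.556, 0.0]
force: [1.5, -0.1, -0.7]
grip_width: 0.0425
pos [ 0.4396 -0.2119  0.2592] toolx [ 0.3813  0.9245 -0.0003] jaw yaw -22.4 offset [-98.2  19.2  39.3] twist -0.4 j6 -0.216 F [ 1.5268 -0.0563 -0.7421] w 0.0425 t 21.75
```

```bash
python3 -m jog '[{"fingers":0,"offset":[-35,7,12],"twist":0},{"fingers":0,"offset":[-70,14,25],"twist":0},{"fingers":0,"offset":[-95,18,36],"twist":0},{"fingers":0,"offset":[-98,19,39],"twist":0},{"fingers":0,"offset":[-98,19,39],"twist":0}]' 50
python3 -c "
from h import *
plan([.42,-.31,.22],-22)
cv2.imwrite('pics/y_w.png',camera('wrist'))
crop(cv2.imread('pics/y_w.png'),260,190,120,110,6,'y_wz.png')"
```

```text
t: 22.25
eef_pos: [0.4207, -0.3081, 0.2187]
tcp_rot: [-0.001, 0.831, 0.557, -0.0]
force: [0.5, 0.1, -0.0]
grip_width: 0.0425
pos [ 0.4207 -0.3081  0.2187] toolx [0.3805 0.9248 0.0009] jaw yaw -22.4 offset [-2.   0.  -1.3] twist -0.4 j6 -0.390 F [ 0.5434  0.0819 -0.0097] w 0.0425 t 22.25
```

View pics/y_w.png

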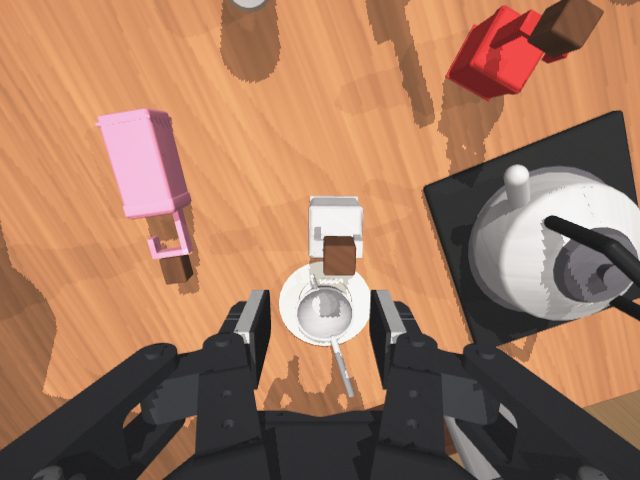

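View pics/y_wz.png

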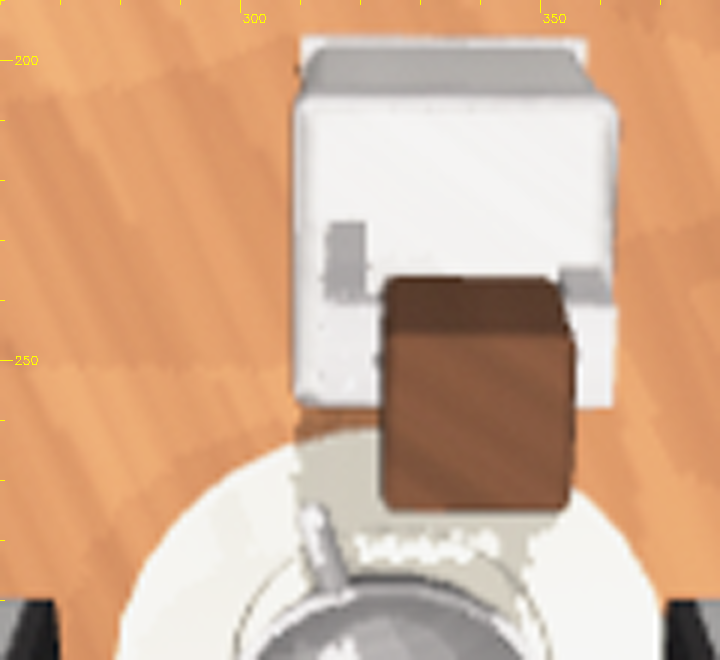

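```bash
python3 -c "
from h import *
C=cal('wrist')
c=[atz('wrist',260+x/6,190+y/6,.148,C) for x,y in [(383,335),(573,332),(571,512),(380,510)]]
print([np.linalg.norm(c[i]-c[i-1]) for i in range(4)])
m=np.mean(c,0); e=c[1]-c[0]+c[2]-c[3]; ang=np.degrees(np.arctan2(e[1],e[0])); print(m,ang)
plan([m[0],m[1],.093],ang)"
```

```text
[np.float64(0.022878912611885478), np.float64(0.02317086432936525), np.float64(0.023528279436880194), np.float64(0.02387640425051683)]
[ 0.4281 -0.3288  0.148 ] -22.133280285100632
pos [ 0.4212 -0.3077  0.2195] toolx [0.3796 0.9252 0.0005] jaw yaw -22.3 offset [-16.9  14.6 126.5] twist -0.2 j6 -0.389 F [ 0.8584 -0.0468 -0.386 ] w 0.0428 t 22.30
```

```bash
python3 -m jog '[{"fingers":0,"offset":[-10,10,10],"twist":0},{"fingers":0,"offset":[-18,15,40],"twist":0},{"fingers":0,"offset":[-18,15,80],"twist":0},{"fingers":0,"offset":[-18,15,115],"twist":0},{"fingers":0,"offset":[-18,15,126],"twist":0},{"fingers":0,"offset":[-18,15,126],"twist":0},{"fingers":1,"offset":[-18,15,126],"twist":0},{"fingers":1,"offset":[-18,15,126],"twist":0},{"fingers":1,"offset":[-18,15,126],"twist":0},{"fingers":1,"offset":[-18,15,126],"twist":0}]' 50
python3 -c "
from h import *
plan([.4281,-.3288,.093],-22)
cv2.imwrite('pics/z_w.png',camera('wrist'))
crop(cv2.imread('pics/z_w.png'),240,200,160,120,5,'z_wz.png')"
```

```text
t: 23.3
eef_pos: [0.429, -0.3312, 0.0958]
tcp_rot: [0.002, 0.83, 0.557, 0.0]
force: [-0.9, 0.3, 7.8]
grip_width: 0.0224
pos [ 0.429  -0.3312  0.0958] toolx [ 0.3793  0.9253 -0.0014] jaw yaw -22.3 offset [ 1.9 -1.8  2.8] twist -0.3 j6 -0.411 F [-0.9262  0.2886  7.7945] w 0.0224 t 23.30
```

View pics/z_wz.png

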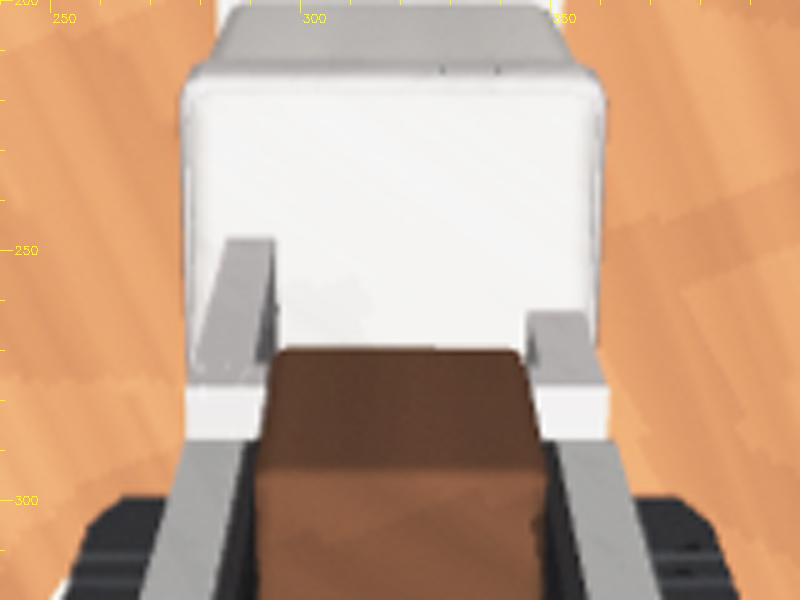

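```bash
python3 -c "
from h import *
C=cal('wrist'); s=read_state(); p=np.array(s['eef_pos']); q=s['tcp_rot']; M=R.from_quat([q[1],q[2],q[3],q[0]]).as_matrix()
a=atz('wrist',277,277,.118,C);b=atz('wrist',361.5,277,.118,C); m=(a+b)/2; print(np.linalg.norm(a-b), M.T@(m-p)*1000,'strap centre toolx = that-7')
print('red',atz('top',398,188,.07))
t=cv2.imread('pics/x_s.png')
"
python3 -m jog '[{"fingers":1,"offset":[0,0,-15],"twist":0},{"fingers":1,"offset":[0,0,-50],"twist":0},{"fingers":1,"offset":[0,0,-90],"twist":0},{"fingers":1,"offset":[0,0,-130],"twist":0},{"fingers":1,"offset":[0,0,-155],"twist":0},{"fingers":1,"offset":[0,0,-155],"twist":0}]' 50
python3 -c "
from h import *
plan([.553,-.084,.24],1.6)"
```

```text
0.03992053589243741 [  7.8837  -0.33   -22.1498] strap centre toolx = that-7
red [ 0.6176 -0.234   0.07  ]
t: 23.95
eef_pos: [0.4292, -0.3314, 0.2536]
tcp_rot: [0.004, 0.83, 0.557, 0.001]
force: [0.6, 0.0, -2.0]
grip_width: 0.0226
pos [ 0.4292 -0.3314  0.2536] toolx [ 0.3792  0.9253 -0.0029] jaw yaw -22.3 offset [275.9  20.7  13. ] twist -23.9 j6 -0.411 F [ 0.5774  0.0155 -2.0181] w 0.0226 t 23.95
```

```bash
python3 -m jog '[{"fingers":1,"offset":[20,1,0],"twist":-2},{"fingers":1,"offset":[55,4,0],"twist":-6},{"fingers":1,"offset":[95,7,0],"twist":-10},{"fingers":1,"offset":[140,10,0],"twist":-15},{"fingers":1,"offset":[185,14,0],"twist":-20},{"fingers":1,"offset":[225,17,0],"twist":-24},{"fingers":1,"offset":[258,20,4],"twist":-24},{"fingers":1,"offset":[272,21,10],"twist":-24},{"fingers":1,"offset":[276,21,13],"twist":-24},{"fingers":1,"offset":[276,21,13],"twist":-24}]' 50
python3 -c "
from h import *
plan([.553,-.085,.229],1.6)
cv2.imwrite('pics/A_w.png',camera('wrist'));cv2.imwrite('pics/A_s.png',camera('scene')); crop(cv2.imread('pics/A_s.png'),280,190,160,120,5,'A_sz.png')
crop(cv2.imread('pics/A_w.png'),260,200,240,180,3,'A_wz.png')"
```

```text
t: 24.95
eef_pos: [0.552, -0.0833, 0.2351]
tcp_rot: [-0.0, 0.696, 0.718, -0.0]
force: [-0.0, 0.1, -1.9]
grip_width: 0.0226
pos [ 0.552  -0.0833  0.2351] toolx [-0.0301  0.9995  0.    ] jaw yaw 1.7 offset [-1.8  0.9  6.1] twist 0.1 j6 -0.318 F [-0.0199  0.1217 -1.9071] w 0.0226 t 24.95
```

View pics/A_wz.png

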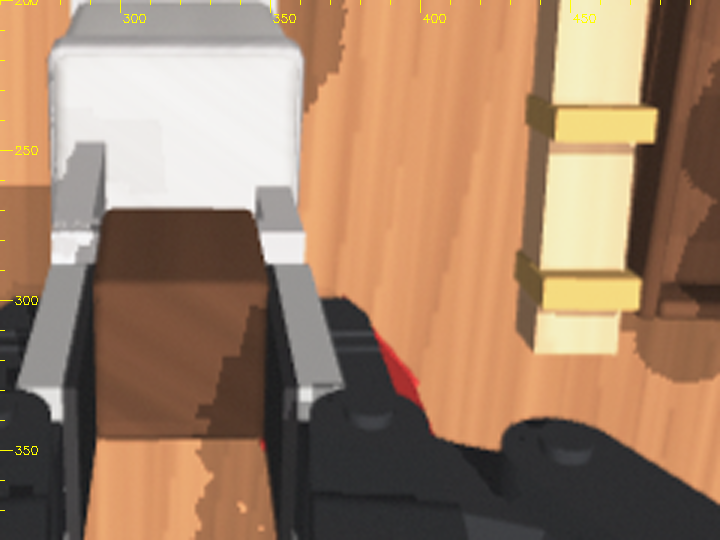

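View pics/A_sz.png

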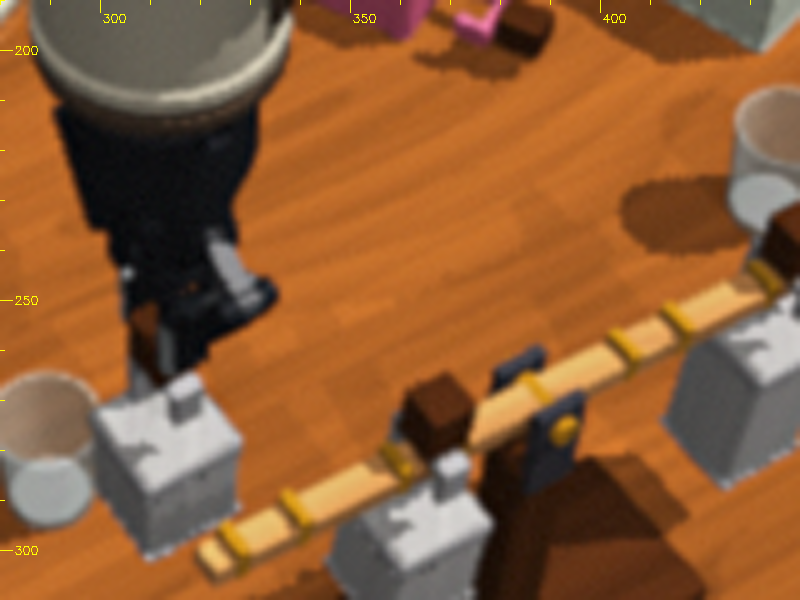

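```bash
python3 -c "
from h import *
for zb in (.2205,.2255,.2305,.2355): print(zb);hang(277,361.3,200+232/3,(455,247.7),(450,292.7),442.3,470,270,.2351+.0162+.006,zb)
for th in (0,-.08,-.1,-.12): print(th,proj('scene',[.631,.066-.18,.21-.18*th]),proj('scene',[.631,-.084-.015,.2135-.165*th]))
"
```

```text
0.2205
crown w 0.040019724301111156 centre x 0.551632703423559 y -0.08367907851417994
place y -0.07124491996948493 -0.09914724433133885 mid -0.08519608215041188 x 0.6254314384011196 0.6419631707163083 mid 0.633697304558714
0.2255
crown w 0.040019724301111156 centre x 0.551632703423559 y -0.08367907851417994
place y -0.06973383540020103 -0.09692527139833561 mid -0.08332955339926831 x 0.6235613113543279 0.6396833346825429 mid 0.6316223230184355
0.2305
crown w 0.040019724301111156 centre x 0.551632703423559 y -0.08367907851417994
place y -0.06822275083091711 -0.09470329846533233 mid -0.08146302464812472 x 0.6216911843075362 0.6374034986487777 mid 0.6295473414781569
0.2355
crown w 0.040019724301111156 centre x 0.551632703423559 y -0.08367907851417994
place y -0.06671166626163322 -0.0924813255323291 mid -0.07959649589698116 x 0.6198210572607445 0.6351236626150123 mid 0.6274723599378784
0 [320.1723 306.5028] [326.1642 302.4443]
-0.08 [320.2015 303.0299] [326.2494 299.2299]
-0.1 [320.2089 302.15  ] [326.271  298.4165]
-0.12 [320.2163 301.2654] [326.2927 297.5991]
```

```bash
python3 -m jog '[{"fingers":1,"offset":[-1,5,6],"twist":0},{"fingers":1,"offset":[-1,15,6],"twist":0},{"fingers":1,"offset":[-1,28,6],"twist":0},{"fingers":1,"offset":[-1,38,6],"twist":0},{"fingers":1,"offset":[-1,42,6],"twist":0},{"fingers":1,"offset":[-1,42,6],"twist":0}]' 50
python3 -c "
from h import *
plan([.63,-.083,.229],1.6)
cv2.imwrite('pics/B_w.png',camera('wrist'));cv2.imwrite('pics/B_s.png',camera('scene')); crop(cv2.imread('pics/B_s.png'),290,220,100,90,8,'B_sz.png')
crop(cv2.imread('pics/B_w.png'),260,220,160,120,5,'B_wz.png')"
```

```text
t: 25.65
eef_pos: [0.5948, -0.0829, 0.2294]
tcp_rot: [-0.0, 0.696, 0.718, -0.0]
force: [0.0, 0.2, -1.6]
grip_width: 0.0229
pos [ 0.5948 -0.0829  0.2294] toolx [-0.0299  0.9996  0.0001] jaw yaw 1.7 offset [-1.1 35.1  0.4] twist 0.1 j6 -0.297 F [ 0.0161  0.1591 -1.5581] w 0.0229 t 25.65
```

View pics/B_wz.png

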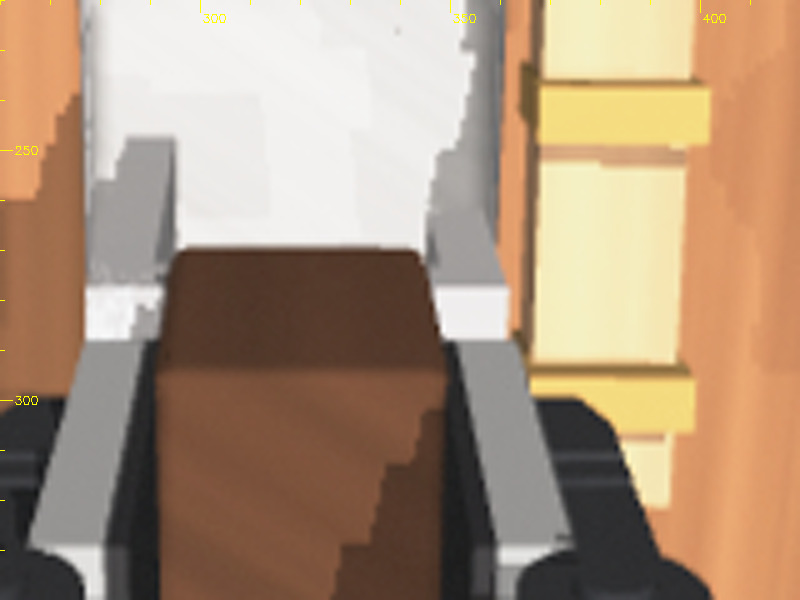

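View pics/B_sz.png

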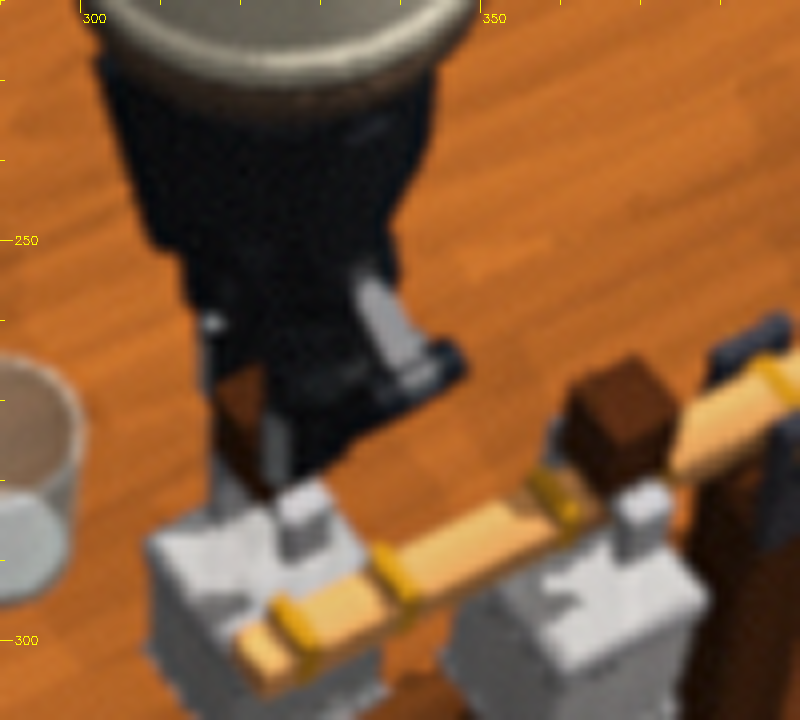

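```bash
python3 -c "
from h import *
hang(277,361.3,276.8,(390,249),(390,295.6),260+538/5,260+682/5,270,.2516,.2305)
C=cal('wrist');print(atz('wrist',390,249,.2292,C)[1],atz('wrist',390,295.6,.2321,C)[1])"
```

```text
crown w 0.03988811230974904 centre x 0.5938555818330837 y -0.08197032638722929
place y -0.06675787235741469 -0.09331756476857732 mid -0.080037718562996 x 0.6206152981707259 0.6364246501727664 mid 0.6285199741717462
-0.06716222380231351 -0.09258396924375094
```

```bash
python3 -m jog '[{"fingers":1,"offset":[1,8,0],"twist":0},{"fingers":1,"offset":[1,20,0],"twist":0},{"fingers":1,"offset":[1,30,0],"twist":0},{"fingers":1,"offset":[1,35,0],"twist":0},{"fingers":1,"offset":[1,35,0],"twist":0},{"fingers":1,"offset":[1,35,0],"twist":0}]' 50
python3 -c "
from h import *
plan([.63,-.083,.229],1.6)
cv2.imwrite('pics/C_w.png',camera('wrist'));cv2.imwrite('pics/C_s.png',camera('scene')); crop(cv2.imread('pics/C_s.png'),290,220,100,90,8,'C_sz.png')
crop(cv2.imread('pics/C_w.png'),260,220,160,120,5,'C_wz.png')"
```

```text
t: 26.35
eef_pos: [0.6292, -0.0808, 0.2297]
tcp_rot: [-0.0, 0.696, 0.718, -0.0]
force: [-0.4, 0.0, -2.2]
grip_width: 0.0226
pos [ 0.6292 -0.0808  0.2297] toolx [-0.0299  0.9996 -0.    ] jaw yaw 1.7 offset [-2.3  0.7  0.7] twist 0.1 j6 -0.279 F [-0.4494  0.0473 -2.1673] w 0.0226 t 26.35
```

View pics/C_wz.png

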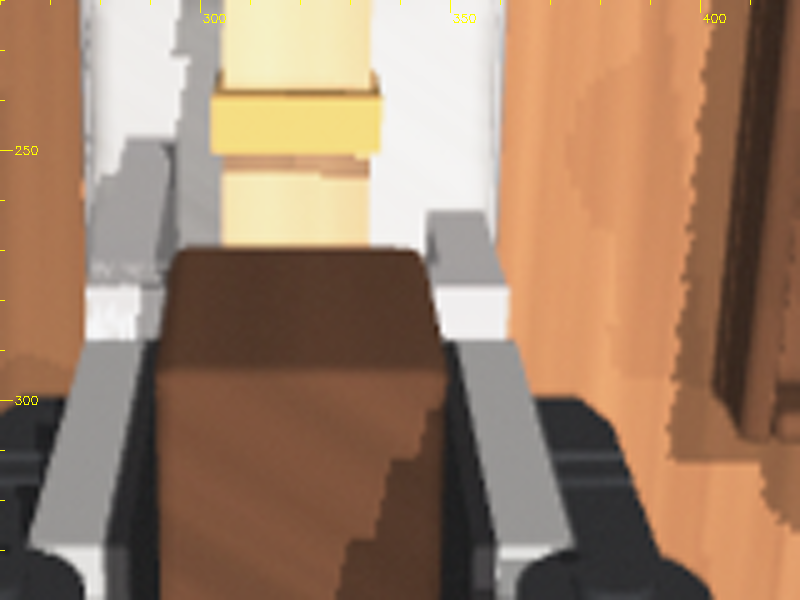

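View pics/C_sz.png

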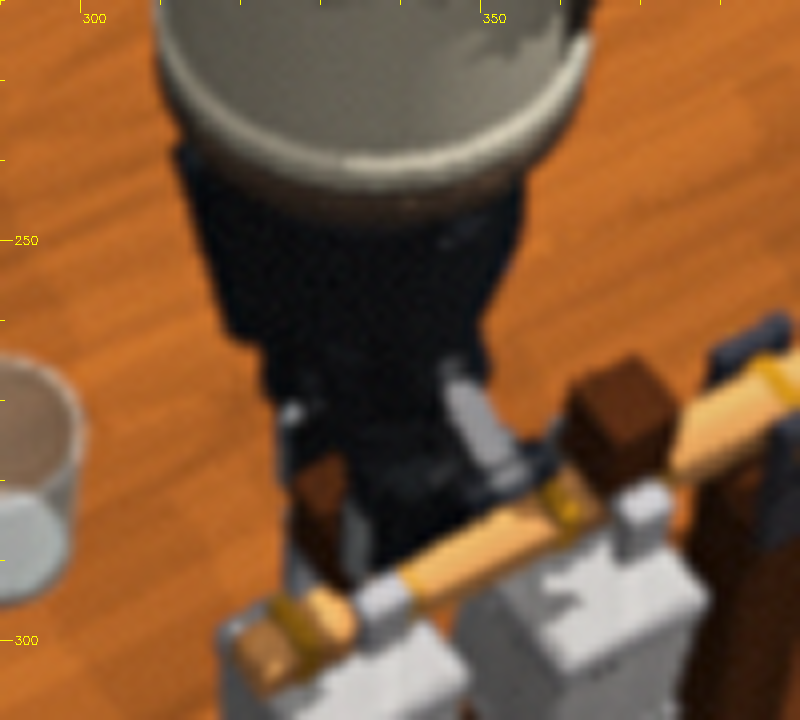

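```bash
python3 -m jog '[{"fingers":1,"offset":[0,0,7],"twist":0},{"fingers":1,"offset":[0,0,14],"twist":0},{"fingers":1,"offset":[0,0,19],"twist":0},{"fingers":1,"offset":[0,0,22],"twist":0},{"fingers":1,"offset":[0,0,25],"twist":0},{"fingers":1,"offset":[0,0,28],"twist":0},{"fingers":1,"offset":[0,0,31],"twist":0},{"fingers":1,"offset":[0,0,34],"twist":0},{"fingers":1,"offset":[0,0,36],"twist":0},{"fingers":1,"offset":[0,0,36],"twist":0}]' 50
python3 -c "
from h import *
plan([.63,-.083,.229],1.6)
cv2.imwrite('pics/D_w.png',camera('wrist'));cv2.imwrite('pics/D_s.png',camera('scene')); crop(cv2.imread('pics/D_s.png'),300,200,160,120,5,'D_sz.png')
crop(cv2.imread('pics/D_w.png'),260,220,160,120,5,'D_wz.png')"
```

```text
t: 27.45
eef_pos: [0.6294, -0.0808, 0.1936]
tcp_rot: [-0.0, 0.696, 0.718, -0.0]
force: [-0.2, -1.1, 0.4]
grip_width: 0.0221
pos [ 0.6294 -0.0808  0.1936] toolx [-0.0298  0.9996 -0.    ] jaw yaw 1.7 offset [ -2.2   0.6 -35.4] twist 0.1 j6 -0.279 F [-0.1552 -1.0829  0.359 ] w 0.0221 t 27.45
```

View pics/D_wz.png

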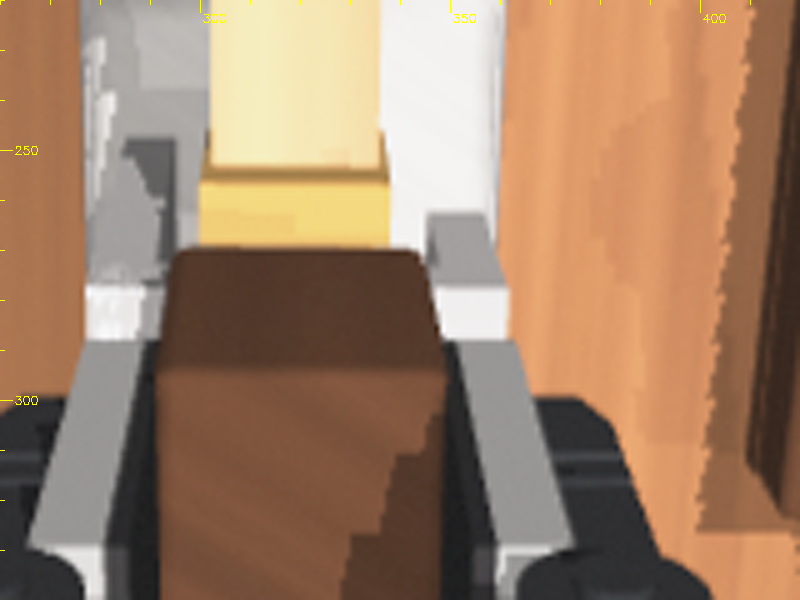

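View pics/D_sz.png

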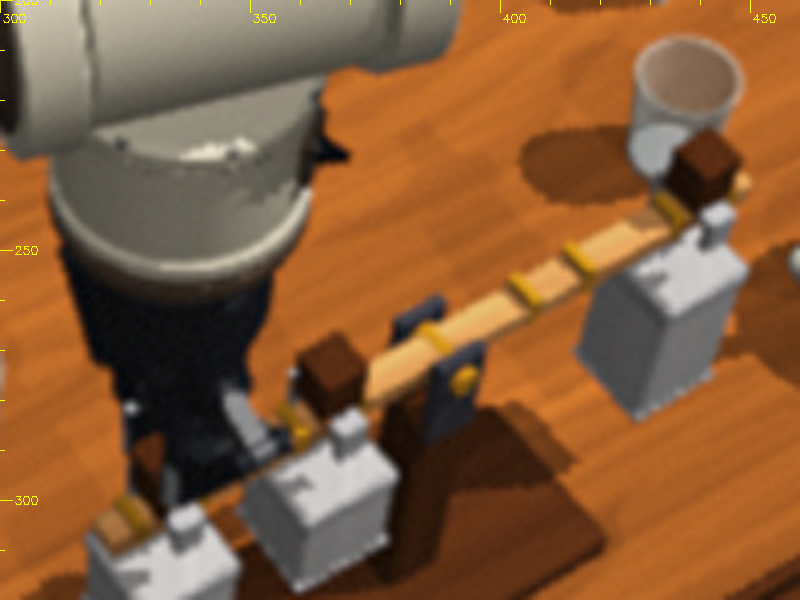

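```bash
python3 -m jog '[{"fingers":0.2,"offset":[0,0,0],"twist":0},{"fingers":0.2,"offset":[0,0,0],"twist":0},{"fingers":0.1,"offset":[0,0,0],"twist":0},{"fingers":0,"offset":[0,0,-10],"twist":0},{"fingers":0,"offset":[0,0,-30],"twist":0},{"fingers":0,"offset":[0,0,-60],"twist":0},{"fingers":0,"offset":[0,0,-90],"twist":0},{"fingers":0,"offset":[0,-30,-90],"twist":0},{"fingers":0,"offset":[0,-70,-90],"twist":0},{"fingers":0,"offset":[0,-110,-90],"twist":0}]' 50
python3 -m jog '[{"fingers":0,"offset":[0,-40,0],"twist":0},{"fingers":0,"offset":[0,-80,0],"twist":0},{"fingers":0,"offset":[0,-80,0],"twist":0},{"fingers":0,"offset":[0,-80,0],"twist":0},{"fingers":0,"offset":[0,-80,0],"twist":0}]' 50
python3 -c "
from h import *
plan([.63,-.083,.229],1.6)
cv2.imwrite('pics/E_t.png',camera('top'));cv2.imwrite('pics/E_s.png',camera('scene')); crop(cv2.imread('pics/E_s.png'),300,200,160,120,5,'E_sz.png')
crop(cv2.imread('pics/E_t.png'),220,150,160,100,5,'E_tz.png')"
```

```text
t: 28.55
eef_pos: [0.5182, -0.084, 0.2843]
tcp_rot: [0.0, 0.696, 0.718, 0.0]
force: [-0.7, 0.2, 2.0]
grip_width: 0.0431
t: 29.05
eef_pos: [0.4401, -0.0865, 0.2842]
tcp_rot: [0.0, 0.696, 0.718, 0.0]
force: [-0.1, -1.1, 0.1]
grip_width: 0.0425
pos [ 0.4401 -0.0865  0.2842] toolx [-0.0298  0.9996 -0.0002] jaw yaw 1.7 offset [ -2.1 189.9  55.3] twist 0.1 j6 -0.396 F [-0.1453 -1.0704  0.1215] w 0.0425 t 29.05
```

View pics/E_s.png

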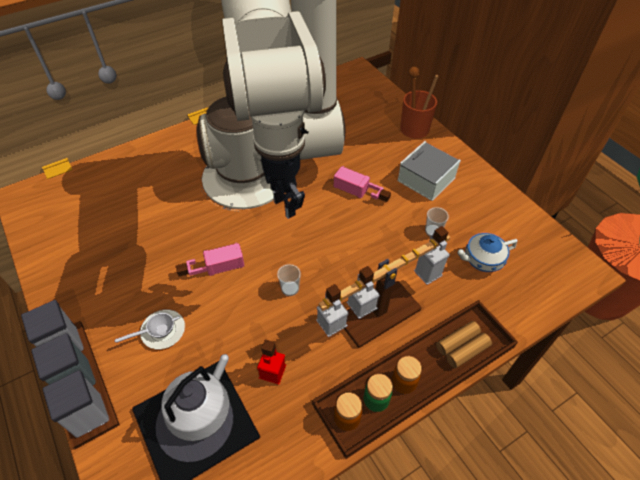

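View pics/E_sz.png

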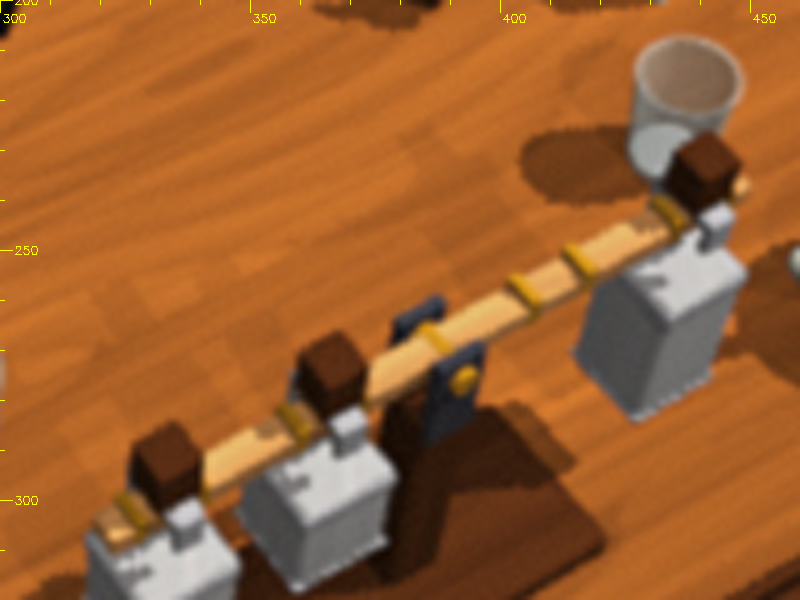

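View pics/E_tz.png

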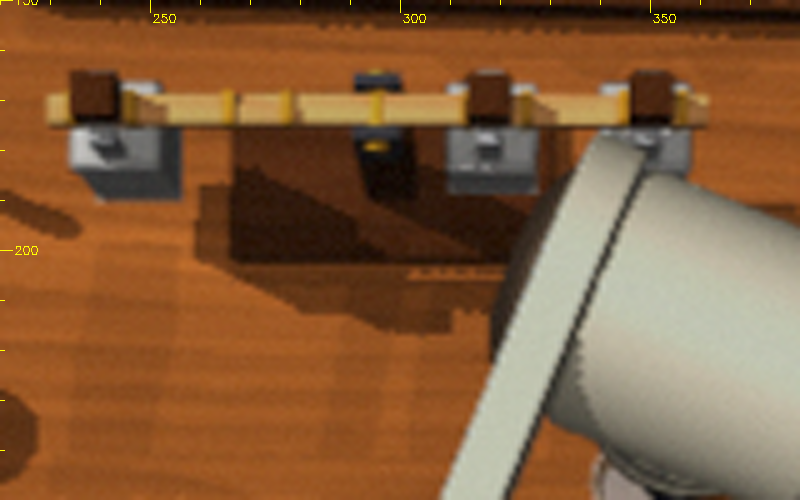

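```bash
python3 -c "
from h import *
crop(cv2.imread('pics/q_w.png'),260,170,120,110,6,'q_wz.png')"
```

```text
(no output)
```

View pics/q_wz.png

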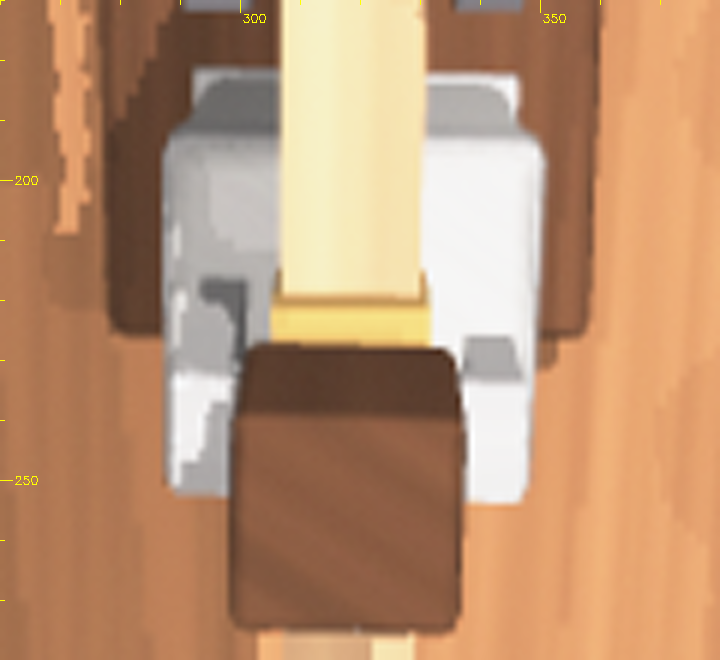

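```bash
python3 -c "
from h import *
f,cx,cy,E=cal('wrist'); s=read_state()
def T(p,q):
  M=np.eye(4);M[:3,:3]=R.from_quat([q[1],q[2],q[3],q[0]]).as_matrix();M[:3,3]=p;return M
rel=np.linalg.inv(T(s['eef_pos'],s['tcp_rot']))@E
C=(f,cx,cy,T([.6278,.0051,.2698],[.002,.696,.718,.002])@rel)
print('crown edge',atz('wrist',345,233,.213,C),'collar outer top',atz('wrist',318,220.5,.2127,C),'knob +y top edge',atz('wrist',318,170+412/6,.243,C),'-y',atz('wrist',318,170+630/6,.243,C))
"
```

```text
crown edge [0.6453 0.0138 0.213 ] collar outer top [0.6266 0.0219 0.2127] knob +y top edge [0.6266 0.0178 0.243 ] -y [ 0.6273 -0.0055  0.243 ]
```

```bash
python3 -m jog '[{"fingers":0,"offset":[0,-20,0],"twist":0},{"fingers":0,"offset":[0,-20,0],"twist":0},{"fingers":0,"offset":[0,-20,0],"twist":0},{"fingers":0,"offset":[0,-20,0],"twist":0},{"fingers":0,"offset":[0,-20,0],"twist":0},{"fingers":0,"offset":[0,-20,0],"twist":0},{"fingers":0,"offset":[0,-20,0],"twist":0},{"fingers":0,"offset":[0,-20,0],"twist":0}]' 
python3 -c "
from h import *
a=cv2.imread('pics/E_s.png').astype(int); b=camera('scene').astype(int); c=camera('scene').astype(int)
r=(slice(225,345),slice(310,455))
print(abs(a-b)[r].max(),abs(a-b)[r].mean(),abs(b-c)[r].max(),abs(b-c)[r].mean())
crop(b.astype(np.uint8),300,220,160,120,5,'F_sz.png')"
```

```text
t: 29.95
eef_pos: [0.4195, -0.087, 0.2838]
tcp_rot: [-0.0, 0.696, 0.718, -0.0]
force: [0.6, -0.6, 0.2]
grip_width: 0.0426
36 1.2405747126436781 14 1.2255172413793103
```

View pics/F_sz.png

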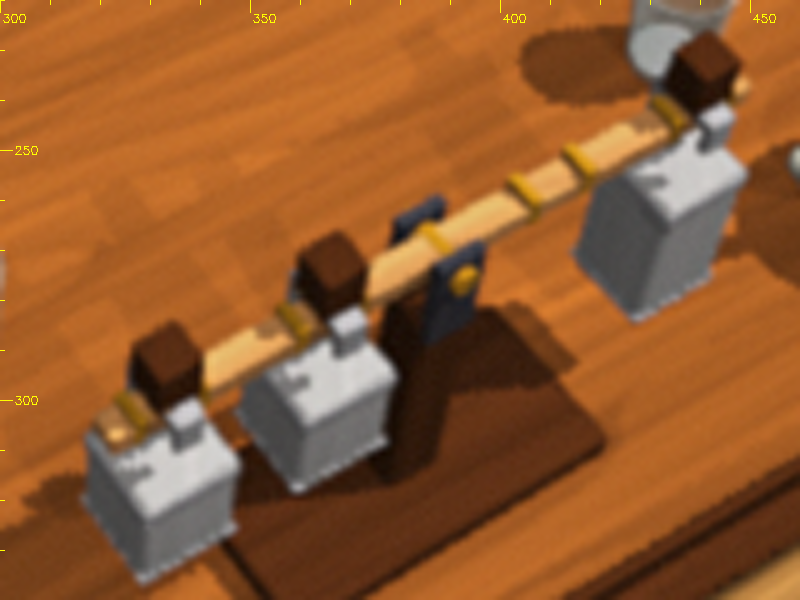

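The tins hang still and the bar is level: its collars are at the same pixels as at the start, (405,258) and (416,252). I'm handing in now.

```bash
python3 -c "
from plant import *
print(hand_in())"
```

```text
the job is handed in; nothing more can be done
None
```

I stood the large tin on its base and let go. Then I hung small tin a on the right inner place, the large tin on the left outer place and small tin b on the right outer place, and handed in at about 30 s. `hand_in` gives no verdict.

**Last checks**
- **Bar:** it is level, with the left inner collars back at the pixels they had at the start.
- **Tins:** nothing moved between the last pictures. When I let go, each crown was within about 1 mm of the height expected for a seated hook.
- **Bystanders:** none looks shifted in the last scene view. I judged this by eye and did not measure it.
- **Gripper:** it is clear of everything.

**What failed or disagreed**
- **First grasp:** it closed above the knob, because the real fingertips sit about 27–37 mm behind the reported TCP. I worked from the pictures after that.
- **Large tin at the bar:** I first misread the crown edge and drove the tin about 6 mm too far left. I corrected this before hooking it on.
- **Small tin a:** it sits about 4 mm off the middle of its place towards the pivot, with about 2 mm left to the collar.

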